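# Clear the worn heels off the cobbler's bench with the dustpan

### The job

Clear the old heels off the bench: take the lid off the green scrap bin and lay it aside, gather all the heels in the red dustpan, then lift the pan by its handle, tip it nose down over the bin to about 45 degrees (never past 60) so that they slide in, and bring the pan back level once every heel is in the bin. Then hang the pan by its eye on the empty front hook of the stand and put the lid back squarely on the bin with its lip down inside the rim; leave the glue jar, the thread spool and the shoe as they are.

Things in the scene. Friction and masses are not known exactly. Their poses are not given: they have to be found in the camera images.
- pan: red steel dustpan, 150 mm wide, floor 145 mm long, 0.22 kg. Origin on the underside, centre of the floor; x points from nose to handle, z up when level. Open nose edge at x = -72.5 mm; floor 4 mm thick; 3 mm side walls, 18 mm high at the nose rising to 42 mm; back wall 40 mm high at x = 72 mm. Starts level on the bench, nose towards the robot
- pan_grip (a point): good place to grip on the pan's handle, 98 mm behind the pan's origin along x and 42 mm above its underside. The handle is a straight wooden bar along x from x = 71 to 169 mm, 22 mm wide (y), 20 mm thick (z), centred at 42 mm height; grip it firmly (80 N or more), the loaded pan is nose-heavy
- pan_eye (a point): centre of the wire eye at the end of the handle, 185 mm behind the pan's origin along x, 42 mm above its underside (87 mm beyond pan_grip). Hole 24 mm across, wire 6 mm thick; the hole's axis is the pan's z
- pan_lip (a point): middle of the open nose edge, top face of the floor
- heel_a: worn heel, black edges, pale top with nail heads: D-shaped slab 16 mm thick, 60 by 60 mm, 40 g; may be absent (None). Origin on the underside, at the centre of the round end (radius 30 mm, reaching x = 30 mm); z through the thickness. Parallel sides at y = +-30 mm from x = -30 mm (straight edge) to 0; grip across y near x = -8 mm. Starts flat; slides on the pan beyond 27 degrees
- heel_b: worn heel, brown edges, pale top with nail heads: D-shaped slab 22 mm thick, 60 by 60 mm, 40 g; may be absent (None). Origin on the underside, at the centre of the round end (radius 30 mm, reaching x = 30 mm); z through the thickness. Parallel sides at y = +-30 mm from x = -30 mm (straight edge) to 0; grip across y near x = -8 mm. Starts flat; slides on the pan beyond 27 degrees
- heel_c: worn heel, grey edges, pale top with nail heads: D-shaped slab 18 mm thick, 60 by 60 mm, 40 g; may be absent (None). Origin on the underside, at the centre of the round end (radius 30 mm, reaching x = 30 mm); z through the thickness. Parallel sides at y = +-30 mm from x = -30 mm (straight edge) to 0; grip across y near x = -8 mm. Starts flat; slides on the pan beyond 27 degrees
- heel_d: worn heel, dark brown edges, pale top with nail heads: D-shaped slab 20 mm thick, 60 by 60 mm, 40 g; may be absent (None). Origin on the underside, at the centre of the round end (radius 30 mm, reaching x = 30 mm); z through the thickness. Parallel sides at y = +-30 mm from x = -30 mm (straight edge) to 0; grip across y near x = -8 mm. Starts flat; slides on the pan beyond 27 degrees
- heel_e: worn heel, brick red edges, pale top with nail heads: D-shaped slab 18 mm thick, 60 by 60 mm, 40 g; may be absent (None). Origin on the underside, at the centre of the round end (radius 30 mm, reaching x = 30 mm); z through the thickness. Parallel sides at y = +-30 mm from x = -30 mm (straight edge) to 0; grip across y near x = -8 mm. Starts flat; slides on the pan beyond 27 degrees
- bin: green steel scrap bin, open-topped under its loose lid, standing fixed on the bench, 186 mm (x) by 216 mm (y) outside, 110 mm high, walls and floor 4 mm. Origin under its centre, z up
- bin_mouth (a point): centre of the bin's open mouth, at rim height (110 mm above the bin's origin)
- lid: green lid of the bin, 196 mm (x) by 226 mm (y), plate 5 mm thick, 0.3 kg. Origin at the centre of the lower edge of its lip, a 170 by 200 mm frame 10 mm deep under the plate (4 mm clear of the bin's inner walls). Starts closed on the bin. Closed, its origin lies 100 mm above the bin's origin, its x along the bin's x (either way round)
- lid_handle (a point): middle of the lid's handle, 50 mm above the lid's origin: a straight bar along the lid's y, 100 mm long, 12 mm wide (x), 12 mm thick, its underside 29 mm above the plate, on legs at y = +-46 mm
- stand: fixed stand for pan and brush: round base 130 mm across and 16 mm high, post 14 mm thick and 360 mm high; origin under the post. The empty hook points to the stand's -x; a bench brush hangs at +x, behind the post
- hook_seat (a point): lowest point (bend) of the empty hook: 85 mm in front of the post (stand x = -85 mm), 300 mm up; centre line of the 8 mm round bar. From the post the bar slopes down 18 mm to here
- hook_tip (a point): end of the hook: from hook_seat the bar rises at 45 degrees, away from the post, for 33 mm to this tip (stand x = -108 mm, 323 mm up). An eye slipped over the tip and let go stays on the bar, and the pan swings to hang nose down; its sway dies out in some 10 s
- jar: bystander: amber glue jar with white cap, 68 mm wide, 95 mm high, origin under its centre
- spool: bystander: black thread spool with orange top, 68 mm wide, 115 mm high, origin under its centre
- shoe: bystander: brown leather shoe, 280 mm long, 90 mm wide, 90 mm high, origin under its middle, x along its length

How it is judged:
On the way, in this order (a step that is already met when the one before it is completed fails the run):
1. all the heels on the bench are together in the pan (x of heel_a in the frame of pan between -0.075 and 0.075 m and y of heel_a in the frame of pan between -0.075 and 0.075 m and z of heel_a in the frame of pan between -0.002 and 0.08 m and x of heel_b in the frame of pan between -0.075 and 0.075 m and y of heel_b in the frame of pan between -0.075 and 0.075 m and z of heel_b in the frame of pan between -0.002 and 0.08 m and x of heel_c in the frame of pan between -0.075 and 0.075 m and y of heel_c in the frame of pan between -0.075 and 0.075 m and z of heel_c in the frame of pan between -0.002 and 0.08 m and x of heel_d in the frame of pan between -0.075 and 0.075 m and y of heel_d in the frame of pan between -0.075 and 0.075 m and z of heel_d in the frame of pan between -0.002 and 0.08 m and x of heel_e in the frame of pan between -0.075 and 0.075 m and y of heel_e in the frame of pan between -0.075 and 0.075 m and z of heel_e in the frame of pan between -0.002 and 0.08 m), for 0.2 s.
2. the pan is tipped between 35 and 60 degrees with its nose over the bin (angle between pan's own z axis and vertical between 0.61 and 1.05 rad and x of pan_lip in the frame of bin between -0.093 and 0.093 m and y of pan_lip in the frame of bin between -0.108 and 0.108 m and z of pan_lip in the frame of bin between 0.06 and 0.25 m), for 0.2 s.
3. every heel is in the bin and the pan is level again (within 10 degrees) (x of heel_a in the frame of bin between -0.095 and 0.095 m and y of heel_a in the frame of bin between -0.11 and 0.11 m and z of heel_a in the frame of bin between -0.002 and 0.1 m and x of heel_b in the frame of bin between -0.095 and 0.095 m and y of heel_b in the frame of bin between -0.11 and 0.11 m and z of heel_b in the frame of bin between -0.002 and 0.1 m and x of heel_c in the frame of bin between -0.095 and 0.095 m and y of heel_c in the frame of bin between -0.11 and 0.11 m and z of heel_c in the frame of bin between -0.002 and 0.1 m and x of heel_d in the frame of bin between -0.095 and 0.095 m and y of heel_d in the frame of bin between -0.11 and 0.11 m and z of heel_d in the frame of bin between -0.002 and 0.1 m and x of heel_e in the frame of bin between -0.095 and 0.095 m and y of heel_e in the frame of bin between -0.11 and 0.11 m and z of heel_e in the frame of bin between -0.002 and 0.1 m and angle between pan's own z axis and vertical below 0.175 rad), for 0.2 s.
At the end, for the whole second after the job is handed in: every heel lies in the bin below its rim; the pan hangs nose down (tilt over 66 degrees) with its eye on the bar of the front hook, clear of the bench, at most swaying gently (under 0.2 m/s); the lid lies flat on the rim with its lip inside, within 7 mm and 3.4 degrees of square (x of heel_a in the frame of bin between -0.095 and 0.095 m and y of heel_a in the frame of bin between -0.11 and 0.11 m and z of heel_a in the frame of bin between -0.002 and 0.1 m and x of heel_b in the frame of bin between -0.095 and 0.095 m and y of heel_b in the frame of bin between -0.11 and 0.11 m and z of heel_b in the frame of bin between -0.002 and 0.1 m and x of heel_c in the frame of bin between -0.095 and 0.095 m and y of heel_c in the frame of bin between -0.11 and 0.11 m and z of heel_c in the frame of bin between -0.002 and 0.1 m and x of heel_d in the frame of bin between -0.095 and 0.095 m and y of heel_d in the frame of bin between -0.11 and 0.11 m and z of heel_d in the frame of bin between -0.002 and 0.1 m and x of heel_e in the frame of bin between -0.095 and 0.095 m and y of heel_e in the frame of bin between -0.11 and 0.11 m and z of heel_e in the frame of bin between -0.002 and 0.1 m and x of pan_eye in the frame of stand between -0.112 and -0.02 m and y of pan_eye in the frame of stand between -0.018 and 0.018 m and z of pan_eye in the frame of stand between 0.275 and 0.33 m and angle between pan's own z axis and vertical above 1.15 rad and linear speed of pan below 0.2 m/s and x of lid in the frame of bin between -0.007 and 0.007 m and y of lid in the frame of bin between -0.007 and 0.007 m and z of lid in the frame of bin between 0.095 and 0.105 m and angle between the x axis of lid and the x axis of bin, either way round below 0.06 rad and angle between lid's own z axis and vertical below 0.04 rad and linear speed of lid below 0.03 m/s); the robot touches nothing.
It fails at once if the pan is tipped past 63 degrees away from its hook (angle between pan's own z axis and vertical above 1.1 rad and horizontal distance between pan_eye and hook_seat above 0.12 m).
It fails at once if a bystander (jar, spool, shoe) is pushed more than 4 cm or knocked over (distance of any of jar, spool, shoe from where it was at the start of the episode above 0.04 m or angle between any of jar, spool, shoe's own z axis and vertical above 0.4 rad).
Of heel_a, heel_b, heel_c, heel_d, heel_e only 3 to 5 are there at a start; the rules pass over those that are not, and their reading is None.
At some moment in a run one of heel_a, heel_b, heel_c, heel_d, heel_e, lid may be knocked a few centimetres aside while the robot is not near it.
It also fails if it takes over 192 s, if anything falls off the work surface, if the arm or the gripper's body presses on something with over 40 N, if the wrist force passes 120 N, or if a joint passes its speed limit or range.

### The arm

A 6-joint arm with a two-finger parallel gripper is mounted at the origin on the work surface. World frame = base frame: x ahead of the robot, y to its left, z up, the work surface at z = 0. Lengths are in m, angles in rad, forces in N, time in s.
With the tool pointing down it reaches from about 0.35 to 0.95 m from the base axis. Payload 17.4 kg.
Tool frame: the origin (TCP) lies at the very end of the fingers, on their centre line; the grasp point (between the pads) lies 19 mm behind it (manip.pinch_z is the distance from the TCP to the grasp point, in m); z points along the fingers, y is the line along which they close (so a half turn about z gives the same grasp; the last joint's range is limited). The gripper opens to 93 mm and grips with 3 to 60 N. Pads are 15 mm wide; open, the fingers measure 128 mm over their backs; the gripper's body (75 mm by 188 mm) begins 65 mm behind the grasp point.
Start: joints at [-1.295, 0.116, 1.442, -0, 1.584, -0.038], TCP at [0.208, -0.642, 0.219] pointing down, gripper open.
Joint ranges: [-2.83, 2.83], [-0.83, 2.19], [0.07, 2.5], [-1.14, 4.28], [0.01, 3], [-2.97, 2.97]. Speed limits (rad/s): [1.89, 1.89, 2.22, 3.14, 3.14, 3.14].

### API

Orientations are given as a unit quaternion [w, x, y, z].
In Python, from plant import manip gives the robot as it stands.
- The arm moves only by the shell command python3 -m inch 'ROWS' [FORCE]. ROWS is JSON, a list of rows, each a list of 7 numbers: the opening, from 0 (shut) to 1 (fully open), then the shift along the tool's x, y, z in m, then the turn, a rotation vector about the tool's x, y, z in rad. A call has exactly 5 rows; each row is the pose to reach, as a shift and turn from the pose commanded when the call began, along the tool's axes at that moment; what a row does not reach only later rows make up. A row lasts 1/10 s, in which the tool goes at most 50 mm and 8.59 degrees, less where a joint would pass 70% of its speed; a pose out of reach is approached as far as the arm can. A call with a gripper value outside its range is refused whole. The fingers move at their own pace and stop on an object; FORCE is the grip in N (left out, the last holds). Time passes only in rows, so rows that repeat a pose let the fingers close, or fill a call up. It gives the time, the measured TCP pose, the force, the opening and the grip force at its end, in the units of the state.
- manip.get_obs(): the state, without advancing time (a new reading comes with each control period).
- manip.capture(name): name is "side" or "top"; returns a dict with "color" (420x560x3 uint8, red, green, blue), "intrinsics" (3x3 intrinsics, pixels), "k1" (the pictures are not rectified: a ray, as slopes to the right and down, at radius r is drawn at 1 + k1 r^2 times it, then the intrinsics apply), "position" and "attitude" of the camera in the world. Camera axes: x right, y up, looking along -z (the intrinsics and any distortion apply to the point x, -y, -z); pixel columns grow to the right and rows downward; lengths in m; the calibration is good to about 2 mm. A picture is of the moment at which its call begins. There is no depth.
- manip.hand_in(): hands the job in; it is judged then, once.
The state is a dict: "clock": time; "joints": joint angles; "qvel": joint speeds; "tau": joint torques, N m; "tcp_pos": TCP position; "tool_rot": TCP orientation; "contact_force": force on the tool from outside, world axes, zero at the start; "moment": the same for the moment, N m; "opening": finger opening in m; "grasp_force": force on a finger pad.
Only numpy, scipy, OpenCV 4.12 (cv2) and the standard library are available. Lean on these libraries where they do the work, as an engineer would, in place of code of your own. Each camera call takes 0.05 s, during which the arm holds its last target. There are 200 camera calls.

## Working session

There is one attempt and no reset: what is moved stays moved. The work goes in short steps, Python scripts to look and compute and a shell command to move; the robot and the scene stay as the last step left them, time stands still between calls to the robot, and variables do not carry over. Pictures are saved under pics/ and viewed, at most 14 in all, crops included, and the job is handed in when it is done.

```bash
ls; mkdir -p pics; cat > h.py <<'E'
import numpy as np, cv2
from scipy.spatial.transform import Rotation as R
from plant import manip
def q(a): return R.from_quat([a[1],a[2],a[3],a[0]])
def snap(cam,name):
    c=manip.capture(cam); cv2.imwrite(f'pics/{name}.png',c['color'][:,:,::-1]); np.save(f'pics/{name}.npy',c,allow_pickle=True); return c
def load(name): return np.load(f'pics/{name}.npy',allow_pickle=True).item()
def ray(c,u,v):
    K=np.array(c['intrinsics']);d=np.linalg.inv(K)@[u,v,1];x=d[:2];s=x.copy()
    for _ in range(30): s=x/(1+c['k1']*(s@s))
    return q(c['attitude']).apply([s[0],-s[1],-1])
def pt(c,u,v,z):
    d=ray(c,u,v);p=np.array(c['position']);return p+d*(z-p[2])/d[2]
def proj(c,P):
    p=q(c['attitude']).inv().apply(np.array(P)-c['position']);s=np.array([p[...,0],-p[...,1]])/-p[...,2]
    s=s*(1+c['k1']*(s**2).sum(0));K=np.array(c['intrinsics']);return (K@np.vstack([s.reshape(2,-1),np.ones(s.reshape(2,-1).shape[1])]))[:2].T
def crop(name,u0,v0,u1,v1,k):
    i=cv2.imread(f'pics/{name}.png')[v0:v1,u0:u1];cv2.imwrite(f'pics/{name}_c{u0}_{v0}.png',cv2.resize(i,None,fx=k,fy=k,interpolation=cv2.INTER_CUBIC))
def go(pos,rot=None):
    "print shift & rotvec in tool axes to reach world pos, rot (3x3 or Rotation)"
    o=manip.get_obs();T=q(o['tool_rot']);sh=T.inv().apply(np.array(pos)-o['tcp_pos'])
    rv=(T.inv()*rot).as_rotvec() if rot is not None else 0
    print('shift',sh.round(4),'rotvec',np.round(rv,4),'tcp',np.round(o['tcp_pos'],4),'R',T.as_matrix().round(3).tolist())
E
python3 - <<'E'
from h import *
for n in('top','side'):
    c=snap(n,n+'0');print(n,c['position'],c['attitude'],c['intrinsics'],c['k1'])
    i=cv2.imread(f'pics/{n}0.png');cv2.imwrite(f'pics/{n}0b.png',cv2.resize(i,(800,600),interpolation=cv2.INTER_CUBIC))
o=manip.get_obs();print(o);go([0.5,0,0.2])
E
```

```text
pics
top [0.33471527 0.03393122 1.61285057] [-0.70390292 -0.05896788  0.06406251  0.70493933] [[532.1182929    0.         281.4283479 ]
 [  0.         532.1182929  212.54987041]
 [  0.           0.           1.        ]] 0.02223706583801935
side [0.34582691 1.0220579  0.88819654] [-0.11271585 -0.0498727   0.47258918  0.87262095] [[449.57720561   0.         277.12422071]
 [  0.         449.57720561 205.75603906]
 [  0.           0.           1.        ]] -0.0964765612783571
{'clock': 0.1, 'joints': array([-1.29481129e+00,  1.16450728e-01,  1.44217613e+00,  6.58012574e-06,
        1.58402891e+00, -3.78190906e-02]), 'qvel': array([-2.20866604e-05, -8.04329170e-04, -1.49130475e-03, -1.40147042e-03,
        6.24103400e-04,  5.18349235e-04]), 'tau': array([ 2.78141932e-03, -7.22897029e+01, -6.23867154e+01,  7.82617391e-02,
        2.27415824e-02, -9.99035205e-05]), 'tcp_pos': array([ 0.20828964, -0.64186685,  0.21798431]), 'tool_rot': array([-5.28184112e-04,  9.87715956e-01,  1.56259101e-01, -5.98834823e-05]), 'contact_force': array([-1.31701921, -0.06072058, -1.21890544]), 'moment': array([ 0.02211486, -0.03375939,  0.02256894]), 'grasp_force': 0.0, 'opening': 0.09264790152537511}
shift [ 0.4756 -0.5205  0.0186] rotvec 0 tcp [ 0.2083 -0.6419  0.218 ] R [[0.951, 0.309, -0.0], [0.309, -0.951, 0.001], [0.0, -0.001, -1.0]]
```

View pics/top0b.png

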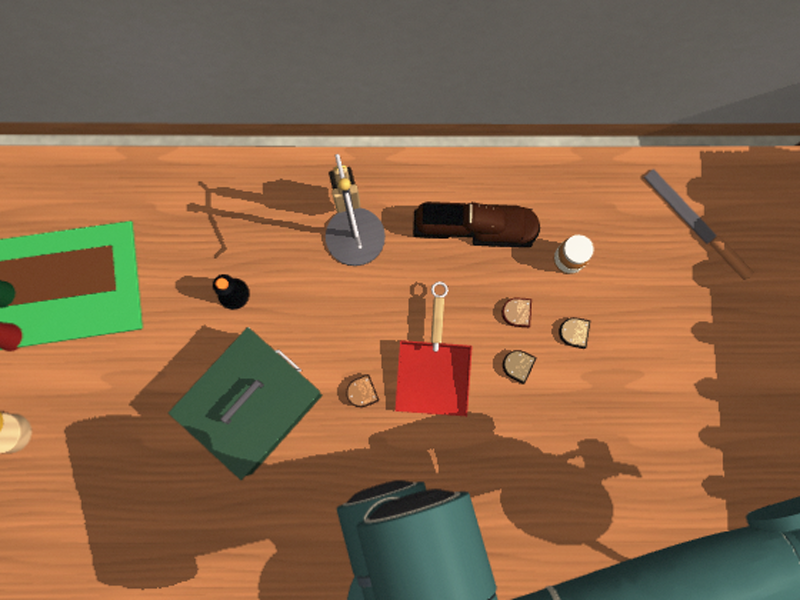

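View pics/side0b.png

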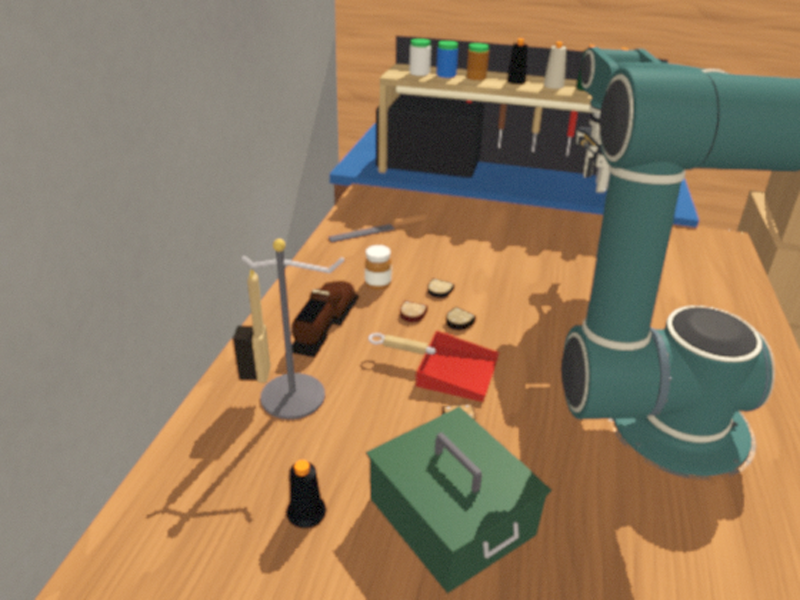

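Top (800-px view): 4 heels at about (517,312), (575,332), (519,366), (361,391); pan near (434,378), eye (440,289); bin/lid centre (246,402), rotated; stand base (354,237), front hook end (345,186)... I'll enlarge to read exact pixels.

```bash
python3 - <<'E'
from h import *
crop('top0',105,180,345,345,3.3); crop('top0',210,100,430,280,3.3)
E
mv pics/top0_c105_180.png pics/cA.png; mv pics/top0_c210_100.png pics/cB.png
```

```text
(no output)
```

View pics/cA.png

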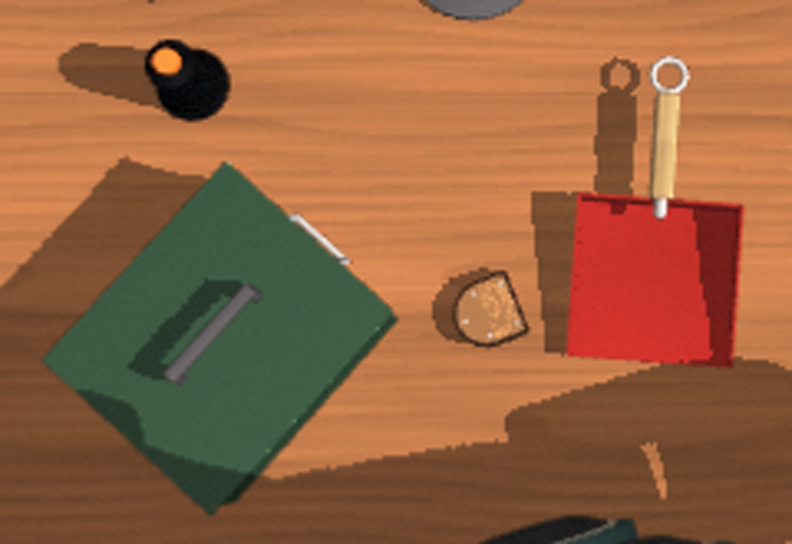

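View pics/cB.png

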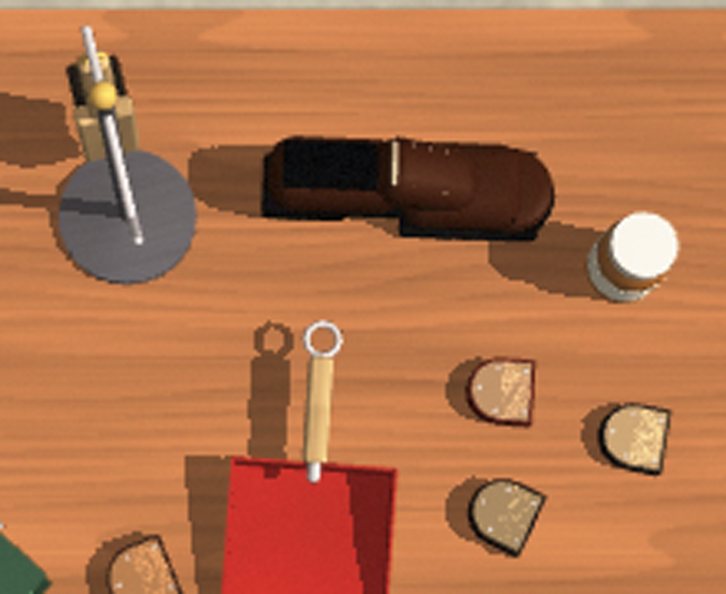

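```bash
python3 - <<'E'
from h import *
c=load('top0')
A=lambda x,y,z:pt(c,105+(x+.5)/3.3-.5,180+(y+.5)/3.3-.5,z)
B=lambda x,y,z:pt(c,210+(x+.5)/3.3-.5,100+(y+.5)/3.3-.5,z)
deg=lambda d:np.degrees(np.arctan2(d[1],d[0])).round(2)
L=[A(*p,.115) for p in[(228,163),(398,319),(212,515),(43,360)]]
print('lid c',np.mean(L,0).round(4),[np.linalg.norm(L[i]-L[i-1]).round(3) for i in range(4)],[deg(L[i]-L[i-1]) for i in range(4)])
h=[A(253,291,.156),A(177,378,.156)];print('handle',np.mean(h,0).round(4),deg(h[0]-h[1]),np.linalg.norm(h[0]-h[1]))
P=[A(568,355,.018),A(733,366,.018),A(580,195,.041),A(742,206,.041)];e=A(669,75,.042)
for p in P+[e]: print('pan',p.round(4))
n=(P[0]+P[1])/2;b=(P[2]+P[3])/2;print(deg(b-n),deg(e-n),deg(P[0]-P[1])-90, np.linalg.norm((e-n)[:2]))
for nm,F,p1,p2,a,t in[('near bin',A,(504,272),(528,330),(455,321),.02),('brick',B,(535,360),(531,424),(469,390),.018),('right',B,(669,410),(661,473),(601,434),.017),('low',B,(545,497),(517,555),(469,512),.018)]:
    x,y,z=F(*p1,t),F(*p2,t),F(*a,t);m=(x+y)/2;ed=x-y
    print(nm,((m+z)/2).round(4),'xdir',deg(z-m),deg(ed)-90,np.linalg.norm(ed).round(3),np.linalg.norm(z-m).round(3))
print('base',B(127,217,.016).round(4),'tip',B(139,241,.323).round(4),'ball',B(103,95,.365).round(4))
print('spool',A(195,85,0),'jar',B(622,268,0),B(644,246,.095))
E
```

```text
lid c [0.4022 0.3294 0.115 ] [np.float64(0.224), np.float64(0.199), np.float64(0.221), np.float64(0.194)] [np.float64(-41.8), np.float64(-132.06), np.float64(136.8), np.float64(48.87)]
handle [0.4031 0.326  0.156 ] -40.17 0.0925683170251695
pan [0.3903 0.0364 0.018 ]
pan [ 0.3803 -0.1119  0.018 ]
pan [0.5323 0.0255 0.041 ]
pan [ 0.5221 -0.1204  0.041 ]
pan [ 0.6422 -0.0559  0.042 ]
-3.91 -4.03 -3.8700000000000045 0.2575057630584031
near bin [0.4298 0.1108 0.02  ] xdir 108.09 -67.22 0.057 0.058
brick [ 0.598  -0.2211  0.018 ] xdir 88.23 -95.32 0.06 0.059
right [ 0.5546 -0.3411  0.017 ] xdir 83.27 -99.68 0.059 0.059
low [ 0.48   -0.2169  0.018 ] xdir 77.23 -117.24 0.059 0.057
base [0.7639 0.1248 0.016 ] tip [0.6627 0.0981 0.323 ] ball [0.7633 0.1235 0.365 ]
spool [0.64118084 0.38401584 0.        ] jar [ 0.71836942 -0.34139842  0.        ] [ 0.71582288 -0.33963615  0.095     ]
```

Top crops: four heels (brown near the bin, brick red, black and grey to the right of the pan), pan level with a yaw of −4°, bin at (0.4025, 0.328) with its x axis at 48.3°, and the stand hook's tip at (0.663, 0.098). Next: plan the lid move.

```bash
cat >> h.py <<'E'
def down(psi):
    a=np.radians(psi);x=np.array([np.cos(a),np.sin(a),0]);y=np.array([x[1],-x[0],0]);return R.from_matrix(np.array([x,y,[0,0,-1]]).T)
def tilt(psi,t):
    "pan held: tool x = psi (pan x), tilted so nose (-pan x) goes down by t deg"
    p=down(psi);return R.from_rotvec(np.radians(t)*np.array([np.sin(np.radians(psi)),-np.cos(np.radians(psi)),0]))*p
def plan(*goals,step=.25,turn=42.,cur=None):
    "goals (x,y,z,psi) or (x,y,z,Rotation): per call shift(3) rotvec(3) in that call's start tool axes"
    o=manip.get_obs();p,T=(np.array(o['tcp_pos']),q(o['tool_rot'])) if cur is None else cur
    for g in goals:
        G=g[3] if isinstance(g[3],R) else down(g[3]);d=np.array(g[:3])-p;rv=(T.inv()*G).as_rotvec()
        n=max(1,int(np.ceil(np.linalg.norm(d)/step)),int(np.ceil(np.degrees(np.linalg.norm(rv))/turn)))
        for k in range(n):
            print('   ',(T.inv().apply(d/n)).round(3).tolist(),(rv/n).round(3).tolist());T=T*R.from_rotvec(rv/n)
        p=np.array(g[:3]);T=G;print(' -> ',np.round(g[:3],3))
E
python3 - <<'E'
from h import *
plan((.45,-.15,.25,76),(.4025,.328,.25,138.3),(.4025,.328,.131,138.3))
E
```

```text
[0.127, -0.131, -0.011] [-0.0, -0.0, -0.338]
    [0.163, -0.082, -0.011] [-0.0, -0.0, -0.338]
    [0.181, -0.023, -0.011] [-0.0, -0.0, -0.338]
 ->  [ 0.45 -0.15  0.25]
    [0.226, -0.081, 0.0] [0.0, 0.0, -0.544]
    [0.235, 0.048, 0.0] [0.0, 0.0, -0.544]
 ->  [0.402 0.328 0.25 ]
    [0.0, 0.0, 0.119] [0.0, 0.0, 0.0]
 ->  [0.402 0.328 0.131]
```

```bash
python3 -m inch '[[1,0.127,-0.131,-0.011,0,0,-0.338],[1,0.127,-0.131,-0.011,0,0,-0.338],[1,0.127,-0.131,-0.011,0,0,-0.338],[1,0.127,-0.131,-0.011,0,0,-0.338],[1,0.127,-0.131,-0.011,0,0,-0.338]]'
python3 -m inch '[[1,0.163,-0.082,-0.011,0,0,-0.338],[1,0.163,-0.082,-0.011,0,0,-0.338],[1,0.163,-0.082,-0.011,0,0,-0.338],[1,0.163,-0.082,-0.011,0,0,-0.338],[1,0.163,-0.082,-0.011,0,0,-0.338]]'
python3 -m inch '[[1,0.181,-0.023,-0.011,0,0,-0.338],[1,0.181,-0.023,-0.011,0,0,-0.338],[1,0.181,-0.023,-0.011,0,0,-0.338],[1,0.181,-0.023,-0.011,0,0,-0.338],[1,0.181,-0.023,-0.011,0,0,-0.338]]'
python3 -m inch '[[1,0.226,-0.081,0,0,0,-0.544],[1,0.226,-0.081,0,0,0,-0.544],[1,0.226,-0.081,0,0,0,-0.544],[1,0.226,-0.081,0,0,0,-0.544],[1,0.226,-0.081,0,0,0,-0.544]]'
python3 -m inch '[[1,0.235,0.048,0,0,0,-0.544],[1,0.235,0.048,0,0,0,-0.544],[1,0.235,0.048,0,0,0,-0.544],[1,0.235,0.048,0,0,0,-0.544],[1,0.235,0.048,0,0,0,-0.544]]'
python3 - <<'E'
from h import *
snap('side','s1');snap('top','t1');crop('t1',0,90,430,390,1.85)
plan((.4025,.328,.131,138.3))
E
```

```text
clock: 0.6
tcp_pos: [0.2902, -0.4755, 0.2304]
tool_rot: [0.0, 0.947, 0.322, 0.0]
contact_force: [-1.1, -0.1, -0.0]
opening: 0.0933
grasp_force: 0.0
clock: 1.1
tcp_pos: [0.3698, -0.3119, 0.2411]
tool_rot: [0.0, 0.879, 0.476, 0.0]
contact_force: [0.7, 0.0, 0.2]
opening: 0.0928
grasp_force: 0.0
clock: 1.6
tcp_pos: [0.4499, -0.1484, 0.2516]
tool_rot: [-0.0, 0.787, 0.617, 0.0]
contact_force: [-0.2, -0.5, 0.2]
opening: 0.0929
grasp_force: 0.0
clock: 2.1
tcp_pos: [0.4242, 0.0894, 0.2515]
tool_rot: [0.0, 0.592, 0.806, -0.0]
contact_force: [1.2, 0.8, -0.5]
opening: 0.0931
grasp_force: 0.0
clock: 2.6
tcp_pos: [0.401, 0.3286, 0.2511]
tool_rot: [0.0, 0.353, 0.935, -0.0]
contact_force: [0.8, -0.4, 0.1]
opening: 0.093
grasp_force: 0.0
    [-0.002, 0.0, 0.119] [-0.002, -0.001, 0.005]
 ->  [0.402 0.328 0.131]
```

View pics/t1_c0_90.png

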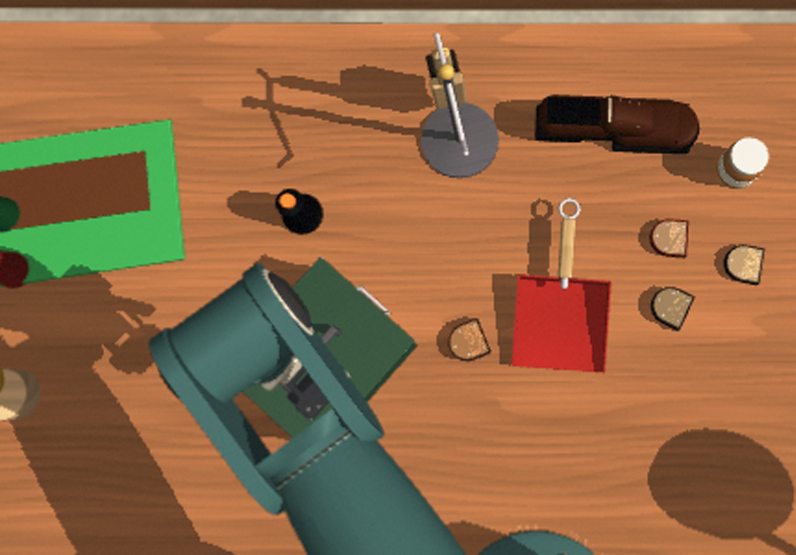

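The arm is above the lid handle and aligned, and the rest of the scene is unchanged. Now grip the lid, lift it and lay it aside.

```bash
python3 -m inch '[[1,-0.002,0,0.05,0,0,0],[1,-0.002,0,0.09,0,0,0],[1,-0.002,0,0.119,0,0,0],[0,-0.002,0,0.119,0,0,0],[0,-0.002,0,0.119,0,0,0]]' 40
python3 -m inch '[[0,0,0,0,0,0,0],[0,0,0,0,0,0,0],[0,0,0,-0.01,0,0,0],[0,0,0,-0.025,0,0,0],[0,0,0,-0.04,0,0,0]]'
python3 -m inch '[[0,0,0,-0.03,0,0,0],[0,0.02,0,-0.06,0,0,0],[0,0.06,0,-0.06,0,0,0],[0,0.10,-0.01,-0.06,0,0,0],[0,0.14,-0.01,-0.06,0,0,0]]'
python3 -m inch '[[0,0.04,0,0,0,0,0],[0,0.08,0,0.0,0,0,0],[0,0.12,-0.015,0.02,0,0,0],[0,0.155,-0.015,0.05,0,0,0],[0,0.176,-0.015,0.09,0,0,0]]'
python3 - <<'E'
from h import *
o=manip.get_obs();print(o['opening'],o['grasp_force'],o['tcp_pos'])
E
```

```text
clock: 3.2
tcp_pos: [0.4031, 0.325, 0.1335]
tool_rot: [0.0, 0.356, 0.935, -0.0]
contact_force: [0.3, 1.0, 1.0]
opening: 0.0817
grasp_force: 0.0
clock: 3.7
tcp_pos: [0.4022, 0.3261, 0.1748]
tool_rot: [0.0, 0.355, 0.935, 0.0]
contact_force: [-0.4, -0.3, -0.1]
opening: 0.0416
grasp_force: 0.0
clock: 4.2
tcp_pos: [0.2893, 0.4118, 0.2347]
tool_rot: [0.0, 0.355, 0.935, 0.001]
contact_force: [1.1, 0.6, 0.1]
opening: 0.0026
grasp_force: 0.0
clock: 4.7
tcp_pos: [0.1473, 0.5191, 0.1448]
tool_rot: [-0.0, 0.354, 0.935, 0.002]
contact_force: [-0.4, 0.4, 0.0]
opening: 0.0009
grasp_force: 0.0
0.0009069430751283715 0.0 [0.1472876  0.51909689 0.14481464]
```

The fingers close at only about 80 mm/s, so they missed the handle. Back for another try with more closing time.

```bash
python3 -m inch '[[0.5,0,0,-0.05,0,0,0],[0.5,0,0,-0.1,0,0,0],[0.5,-0.05,0,-0.1,0,0,0],[0.5,-0.1,0.01,-0.1,0,0,0],[0.5,-0.15,0.01,-0.1,0,0,0]]'
python3 -m inch '[[0.5,-0.05,0.015,0,0,0,0],[0.5,-0.1,0.015,0,0,0,0],[0.5,-0.15,0.015,0,0,0,0],[0.5,-0.167,0.015,0,0,0,0],[0.5,-0.167,0.015,0,0,0,0]]'
python3 - <<'E'
from h import *
plan((.4025,.328,.131,138.3))
E
```

```text
clock: 5.2
tcp_pos: [0.2684, 0.4249, 0.2446]
tool_rot: [0.0, 0.354, 0.935, 0.001]
contact_force: [0.4, 0.4, -0.8]
opening: 0.0361
grasp_force: 0.0
clock: 5.7
tcp_pos: [0.4038, 0.3243, 0.2441]
tool_rot: [0.0, 0.356, 0.934, 0.0]
contact_force: [0.3, 0.6, 0.4]
opening: 0.0465
grasp_force: 0.0
    [0.003, 0.002, 0.113] [0.001, 0.001, -0.001]
 ->  [0.402 0.328 0.131]
```

```bash
python3 -m inch '[[0.5,0.003,0.002,0.05,0,0,0],[0.5,0.003,0.002,0.09,0,0,0],[0.5,0.003,0.002,0.113,0,0,0],[0.5,0.003,0.002,0.113,0,0,0],[0,0.003,0.002,0.113,0,0,0]]' 40
python3 -m inch '[[0,0,0,0,0,0,0],[0,0,0,0,0,0,0],[0,0,0,0,0,0,0],[0,0,0,0,0,0,0],[0,0,0,0,0,0,0]]'
python3 -m inch '[[0,0,0,-0.01,0,0,0],[0,0,0,-0.03,0,0,0],[0,0,0,-0.05,0,0,0],[0,0,0,-0.075,0,0,0],[0,0,0,-0.1,0,0,0]]'
```

```text
clock: 6.2
tcp_pos: [0.401, 0.3302, 0.1313]
tool_rot: [0.0, 0.355, 0.935, 0.0]
contact_force: [0.1, 0.2, 0.2]
opening: 0.0419
grasp_force: 0.0
clock: 6.7
tcp_pos: [0.4021, 0.3303, 0.1307]
tool_rot: [0.001, 0.355, 0.935, 0.002]
contact_force: [6.2, 7.0, 2.0]
opening: 0.0118
grasp_force: 40.0
clock: 7.2
tcp_pos: [0.4009, 0.3292, 0.2302]
tool_rot: [-0.0, 0.355, 0.935, -0.0]
contact_force: [-0.0, 0.0, -2.8]
opening: 0.0118
grasp_force: 40.0
```

```bash
python3 -m inch '[[0,0.03,0,0,0,0,0],[0,0.07,0,0,0,0,0],[0,0.115,-0.01,0,0,0,0],[0,0.16,-0.02,0,0,0,0],[0,0.20,-0.025,0,0,0,0]]'
python3 -m inch '[[0,0.04,0,0.02,0,0,0],[0,0.08,0,0.05,0,0,0],[0,0.105,0,0.09,0,0,0],[0,0.115,0,0.13,0,0,0],[0,0.115,0,0.16,0,0,0]]'
python3 -m inch '[[0,0,0,0.015,0,0,0],[0,0,0,0.025,0,0,0],[0,0,0,0.032,0,0,0],[0,0,0,0.036,0,0,0],[0,0,0,0.036,0,0,0]]'
```

```text
clock: 7.7
tcp_pos: [0.233, 0.4438, 0.2296]
tool_rot: [-0.0, 0.355, 0.935, -0.0]
contact_force: [0.3, 1.2, -3.3]
opening: 0.0113
grasp_force: 40.0
clock: 8.2
tcp_pos: [0.1474, 0.5195, 0.0667]
tool_rot: [-0.0, 0.354, 0.935, -0.001]
contact_force: [0.9, 1.0, -3.5]
opening: 0.0114
grasp_force: 40.0
clock: 8.7
tcp_pos: [0.1493, 0.52, 0.0341]
tool_rot: [0.0, 0.355, 0.935, 0.0]
contact_force: [0.4, 0.2, -2.9]
opening: 0.0114
grasp_force: 40.0
```

```bash
python3 -m inch '[[0,0,0,0.003,0,0,0],[0.6,0,0,0.003,0,0,0],[0.6,0,0,0.003,0,0,0],[0.6,0,0,0.003,0,0,0],[0.6,0,0,0.003,0,0,0]]'
python3 -m inch '[[0.6,0,0,-0.02,0,0,0],[1,0,0,-0.06,0,0,0],[1,0,0,-0.11,0,0,0],[1,0,0,-0.16,0,0,0],[1,0,0,-0.17,0,0,0]]'
python3 - <<'E'
from h import *
plan((.4327,.1034,.15,111.5),(.4327,.1034,.004,111.5))
E
```

```text
clock: 9.2
tcp_pos: [0.1491, 0.52, 0.031]
tool_rot: [-0.0, 0.355, 0.935, 0.0]
contact_force: [-0.0, -1.4, -0.3]
opening: 0.0392
grasp_force: 0.0
clock: 9.7
tcp_pos: [0.1495, 0.5213, 0.2072]
tool_rot: [-0.0, 0.355, 0.935, 0.004]
contact_force: [0.6, 0.1, -0.1]
opening: 0.0791
grasp_force: 0.0
    [-0.163, -0.042, 0.018] [0.002, -0.002, 0.157]
    [-0.168, -0.016, 0.019] [0.002, -0.002, 0.157]
    [-0.168, 0.011, 0.019] [0.002, -0.002, 0.157]
 ->  [0.433 0.103 0.15 ]
    [0.0, 0.0, 0.146] [0.0, 0.0, 0.0]
 ->  [0.433 0.103 0.004]
```

```bash
python3 -m inch '[[1,-0.163,-0.042,0,0,0,0.157],[1,-0.163,-0.042,0,0,0,0.157],[1,-0.163,-0.042,0,0,0,0.157],[1,-0.163,-0.042,0,0,0,0.157],[1,-0.163,-0.042,0,0,0,0.157]]'
python3 -m inch '[[1,-0.168,-0.016,0,0,0,0.157],[1,-0.168,-0.016,0,0,0,0.157],[1,-0.168,-0.016,0,0,0,0.157],[1,-0.168,-0.016,0,0,0,0.157],[1,-0.168,-0.016,0,0,0,0.157]]'
python3 -m inch '[[1,-0.168,0.011,0.019,0,0,0.157],[1,-0.168,0.011,0.019,0,0,0.157],[1,-0.168,0.011,0.019,0,0,0.157],[1,-0.168,0.011,0.019,0,0,0.157],[1,-0.168,0.011,0.04,0,0,0.157]]'
python3 - <<'E'
from h import *
snap('side','s2');crop('s2',230,150,430,330,3.3)
plan((.4327,.1034,.004,111.5))
E
```

```text
clock: 10.2
tcp_pos: [0.2442, 0.3785, 0.2006]
tool_rot: [0.0, 0.429, 0.904, 0.0]
contact_force: [-0.5, 0.7, -1.0]
opening: 0.0925
grasp_force: 0.0
clock: 10.7
tcp_pos: [0.3383, 0.2391, 0.2005]
tool_rot: [0.0, 0.498, 0.867, -0.0]
contact_force: [0.3, 0.5, -0.7]
opening: 0.0933
grasp_force: 0.0
clock: 11.2
tcp_pos: [0.4337, 0.1004, 0.1617]
tool_rot: [0.001, 0.564, 0.826, 0.001]
contact_force: [-0.4, 0.6, 0.2]
opening: 0.0931
grasp_force: 0.0
    [0.002, 0.002, 0.153] [-0.003, -0.001, -0.003]
 ->  [0.433 0.103 0.004]
```

View pics/s2_c230_150.png

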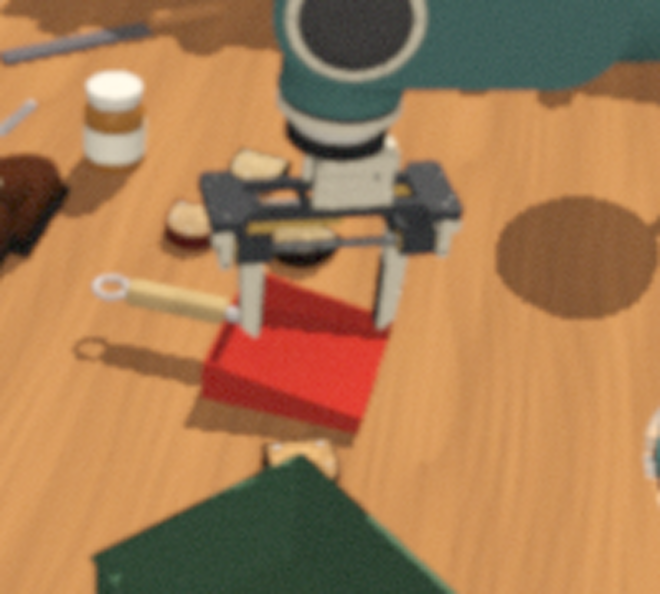

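```bash
python3 -m inch '[[1,0.002,0.002,0.05,0,0,0],[1,0.002,0.002,0.1,0,0,0],[1,0.002,0.002,0.14,0,0,0],[1,0.002,0.002,0.153,0,0,0],[1,0.002,0.002,0.153,0,0,0]]'
python3 -m inch '[[0.5,0,0,0,0,0,0],[0.5,0,0,0,0,0,0],[0.5,0,0,0,0,0,0],[0.5,0,0,0,0,0,0],[0.5,0,0,0,0,0,0]]' 25
python3 -m inch '[[0.5,0,0,0,0,0,0],[0.5,0,0,-0.01,0,0,0],[0.5,0,0,-0.03,0,0,0],[0.5,0,0,-0.06,0,0,0],[0.5,0,0,-0.1,0,0,0]]'
python3 - <<'E'
from h import *
# pan pose; targets for heel origins; grip point = origin - .008*heel x ; heel x along psi direction
po=np.array([.4575,-.0432]);a=np.radians(-3.95);px=np.array([np.cos(a),np.sin(a)]);py=np.array([-px[1],px[0]])
for y in(.036,-.036):
    g=po+0.0*px+(y-.008)*py; print(y,g.round(4))
g=po+0*px+.028*py
plan((*g,.1,86.05),(*g,.012,86.05))
E
```

```text
clock: 11.75
tcp_pos: [0.4322, 0.1043, 0.0068]
tool_rot: [-0.001, 0.563, 0.827, -0.001]
contact_force: [-0.2, -0.2, 1.0]
opening: 0.0925
grasp_force: 0.0
clock: 12.25
tcp_pos: [0.4334, 0.1036, 0.0083]
tool_rot: [0.0, 0.563, 0.826, 0.0]
contact_force: [-1.3, -0.9, 6.6]
opening: 0.0598
grasp_force: 25.0
clock: 12.75
tcp_pos: [0.4321, 0.1034, 0.1081]
tool_rot: [-0.001, 0.563, 0.826, -0.001]
contact_force: [-0.1, 0.6, 0.2]
opening: 0.0598
grasp_force: 25.0
0.036 [ 0.4594 -0.0153]
-0.036 [ 0.4545 -0.0871]
    [-0.12, -0.018, 0.008] [-0.002, 0.0, 0.443]
 ->  [ 0.459 -0.015  0.1  ]
    [0.0, 0.0, 0.088] [0.0, 0.0, 0.0]
 ->  [ 0.459 -0.015  0.012]
```

```bash
python3 -m inch '[[0.5,-0.03,0,0,0,0,0.1],[0.5,-0.07,-0.01,0,0,0,0.22],[0.5,-0.1,-0.018,0,0,0,0.36],[0.5,-0.12,-0.018,0,0,0,0.443],[0.5,-0.12,-0.018,0.008,0,0,0.443]]'
python3 - <<'E'
from h import *
plan((.4594,-.0153,.014,86.05))
E
```

```text
clock: 13.25
tcp_pos: [0.461, -0.0166, 0.1009]
tool_rot: [0.001, 0.733, 0.681, 0.001]
contact_force: [0.9, 1.9, -0.0]
opening: 0.0599
grasp_force: 25.0
    [0.001, -0.002, 0.087] [0.002, 0.0, -0.005]
 ->  [ 0.459 -0.015  0.014]
```

```bash
python3 -m inch '[[0.5,0,-0.001,0.04,0,0,0],[0.5,0,-0.001,0.065,0,0,0],[0.5,0,-0.001,0.08,0,0,0],[0.5,0,-0.001,0.085,0,0,0],[0.5,0,-0.001,0.087,0,0,0]]'
python3 -m inch '[[0.8,0,0,0,0,0,0],[0.8,0,0,0,0,0,0],[0.8,0,0,0,0,0,0],[1,0,0,-0.05,0,0,0],[1,0,0,-0.1,0,0,0]]'
python3 -m inch '[[1,-0.04,0.03,0,0,0,0],[1,-0.08,0.06,0,0,0,0],[1,-0.12,0.09,0,0,0,0],[1,-0.16,0.12,0,0,0,0],[1,-0.20,0.15,0,0,0,0]]'
python3 - <<'E'
from h import *
plan((.5974,-.2291,.004,86))
E
```

```text
clock: 13.75
tcp_pos: [0.4593, -0.0144, 0.013]
tool_rot: [0.0, 0.731, 0.683, 0.0]
contact_force: [-0.3, -0.0, -0.1]
opening: 0.0598
grasp_force: 25.0
clock: 14.25
tcp_pos: [0.4583, -0.0146, 0.1135]
tool_rot: [-0.001, 0.731, 0.682, -0.001]
contact_force: [1.0, -0.2, -0.3]
opening: 0.0859
grasp_force: 0.0
clock: 14.75
tcp_pos: [0.596, -0.2266, 0.1131]
tool_rot: [0.0, 0.731, 0.682, 0.0]
contact_force: [-0.2, 1.2, 0.4]
opening: 0.0928
grasp_force: 0.0
    [-0.002, 0.002, 0.109] [0.001, 0.0, 0.001]
 ->  [ 0.597 -0.229  0.004]
```

```bash
python3 -m inch '[[1,-0.002,0.002,0.05,0,0,0],[1,-0.002,0.002,0.09,0,0,0],[1,-0.002,0.002,0.106,0,0,0],[1,-0.002,0.002,0.108,0,0,0],[0.5,-0.002,0.002,0.108,0,0,0]]'
python3 -m inch '[[0.5,0,0,0,0,0,0],[0.5,0,0,0,0,0,0],[0.5,0,0,0,0,0,0],[0.5,0,0,0,0,0,0],[0.5,0,0,0,0,0,0]]' 25
python3 -m inch '[[0.5,0,0,-0.02,0,0,0],[0.5,0,0,-0.06,0,0,0],[0.5,0,0,-0.1,0,0,0],[0.5,0.03,-0.03,-0.1,0,0,0],[0.5,0.06,-0.065,-0.1,0,0,0]]'
python3 -m inch '[[0.5,0.03,-0.035,0,0,0,0],[0.5,0.06,-0.07,0,0,0,0],[0.5,0.072,-0.087,0,0,0,0],[0.5,0.072,-0.087,0.03,0,0,0],[0.5,0.072,-0.087,0.06,0,0,0]]'
python3 - <<'E'
from h import *
plan((.4545,-.0871,.013,86.05))
E
```

```text
clock: 15.25
tcp_pos: [0.5975, -0.2267, 0.0064]
tool_rot: [0.001, 0.731, 0.682, 0.0]
contact_force: [-0.7, 0.0, 1.1]
opening: 0.0888
grasp_force: 0.0
clock: 15.75
tcp_pos: [0.5972, -0.2268, 0.0056]
tool_rot: [0.0, 0.731, 0.682, 0.0]
contact_force: [-2.5, 1.7, 6.5]
opening: 0.0594
grasp_force: 25.0
clock: 16.25
tcp_pos: [0.5362, -0.1621, 0.1057]
tool_rot: [0.001, 0.731, 0.682, 0.0]
contact_force: [-0.0, 0.4, -0.3]
opening: 0.0598
grasp_force: 25.0
clock: 16.75
tcp_pos: [0.4546, -0.0842, 0.0451]
tool_rot: [0.001, 0.731, 0.683, 0.001]
contact_force: [-0.4, 0.8, -1.5]
opening: 0.0598
grasp_force: 25.0
    [-0.003, 0.0, 0.032] [0.003, 0.001, 0.001]
 ->  [ 0.454 -0.087  0.013]
```

```bash
python3 -m inch '[[0.5,-0.003,0,0.015,0,0,0],[0.5,-0.003,0,0.025,0,0,0],[0.5,-0.003,0,0.03,0,0,0],[0.5,-0.003,0,0.032,0,0,0],[0.8,-0.003,0,0.032,0,0,0]]'
python3 -m inch '[[0.8,0,0,0,0,0,0],[0.8,0,0,0,0,0,0],[1,0,0,-0.03,0,0,0],[1,0,0,-0.07,0,0,0],[1,0,0,-0.11,0,0,0]]'
python3 -m inch '[[1,-0.04,0.01,0,0,0,0.1],[1,-0.08,0.02,0,0,0,0.2],[1,-0.12,0.03,0,0,0,0.3],[1,-0.135,0.032,0,0,0,0.332],[1,-0.135,0.032,0,0,0,0.332]]'
python3 - <<'E'
from h import *
snap('top','t3');crop('t3',240,160,440,310,4)
plan((.4769,-.2243,.004,67))
E
```

```text
clock: 17.25
tcp_pos: [0.4545, -0.0877, 0.0132]
tool_rot: [0.0, 0.731, 0.682, 0.0]
contact_force: [0.5, -1.1, 0.6]
opening: 0.064
grasp_force: 0.0
clock: 17.75
tcp_pos: [0.4538, -0.0874, 0.1242]
tool_rot: [-0.0, 0.731, 0.682, -0.0]
contact_force: [0.0, -0.8, -0.4]
opening: 0.0915
grasp_force: 0.0
clock: 18.25
tcp_pos: [0.4766, -0.2258, 0.1226]
tool_rot: [-0.0, 0.834, 0.551, -0.0]
contact_force: [-0.7, 0.8, -0.2]
opening: 0.0927
grasp_force: 0.0
    [0.0, 0.0, 0.119] [-0.001, -0.0, 0.0]
 ->  [ 0.477 -0.224  0.004]
```

View pics/t3_c240_160.png

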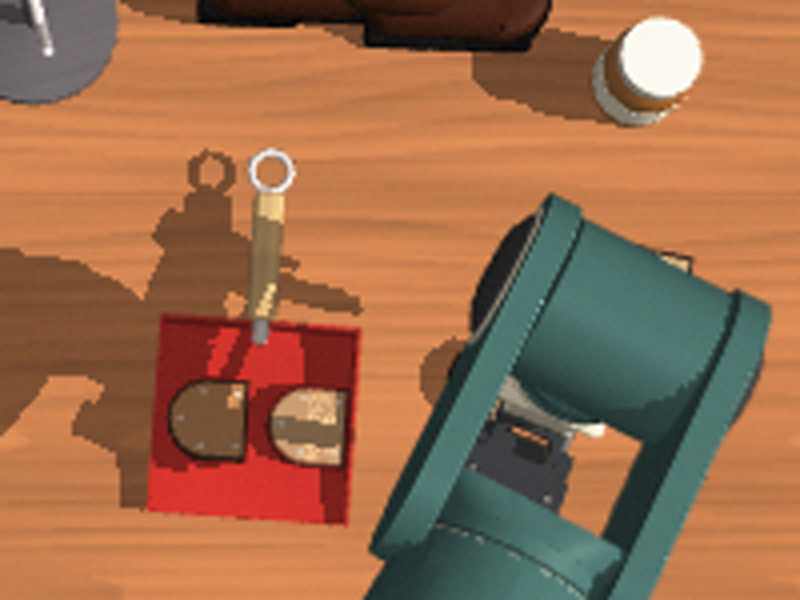

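The brown and brick heels sit side by side in the pan. Next: the grey heel, to be stacked on the brown one.

```bash
python3 -m inch '[[1,0,0,0.05,0,0,0],[1,0,0,0.09,0,0,0],[1,0,0,0.115,0,0,0],[1,0,0,0.118,0,0,0],[0.5,0,0,0.118,0,0,0]]'
python3 -m inch '[[0.5,0,0,0,0,0,0],[0.5,0,0,0,0,0,0],[0.5,0,0,0,0,0,0],[0.5,0,0,0,0,0,0],[0.5,0,0,0,0,0,0]]' 25
python3 -m inch '[[0.5,0,0,-0.02,0,0,0],[0.5,0,0,-0.06,0,0,0],[0.5,0,0,-0.1,0,0,0],[0.5,0.04,-0.02,-0.1,0,0,-0.1],[0.5,0.08,-0.04,-0.1,0,0,-0.2]]'
python3 - <<'E'
from h import *
plan((.4594,-.0153,.1,86.05),(.4594,-.0153,.034,86.05))
E
```

```text
clock: 18.8
tcp_pos: [0.4768, -0.2235, 0.0052]
tool_rot: [-0.0, 0.833, 0.553, -0.0]
contact_force: [0.3, 0.2, -0.3]
opening: 0.0887
grasp_force: 0.0
clock: 19.3
tcp_pos: [0.4771, -0.2246, 0.0055]
tool_rot: [0.0, 0.834, 0.552, 0.0]
contact_force: [-0.7, 0.5, 6.8]
opening: 0.0601
grasp_force: 24.9
clock: 19.8
tcp_pos: [0.4713, -0.1349, 0.106]
tool_rot: [0.001, 0.774, 0.633, 0.001]
contact_force: [1.0, 0.3, -0.9]
opening: 0.06
grasp_force: 24.8
    [0.115, -0.035, 0.006] [0.002, 0.0, -0.131]
 ->  [ 0.459 -0.015  0.1  ]
    [0.0, 0.0, 0.066] [0.0, 0.0, 0.0]
 ->  [ 0.459 -0.015  0.034]
```

```bash
python3 -m inch '[[0.5,0.03,-0.01,0,0,0,-0.05],[0.5,0.07,-0.02,0,0,0,-0.1],[0.5,0.1,-0.03,0,0,0,-0.131],[0.5,0.115,-0.035,0.02,0,0,-0.131],[0.5,0.115,-0.035,0.04,0,0,-0.131]]'
python3 - <<'E'
from h import *
plan((.4594,-.0153,.034,86.05))
E
```

```text
clock: 20.3
tcp_pos: [0.4599, -0.0137, 0.0648]
tool_rot: [0.001, 0.731, 0.683, 0.001]
contact_force: [-0.1, -0.6, -1.3]
opening: 0.06
grasp_force: 24.8
    [-0.002, -0.0, 0.031] [0.002, -0.0, 0.001]
 ->  [ 0.459 -0.015  0.034]
```

```bash
python3 -m inch '[[0.5,-0.002,0,0.015,0,0,0],[0.5,-0.002,0,0.025,0,0,0],[0.5,-0.002,0,0.03,0,0,0],[0.5,-0.002,0,0.031,0,0,0],[0.8,-0.002,0,0.031,0,0,0]]'
python3 -m inch '[[0.8,0,0,0,0,0,0],[0.8,0,0,0,0,0,0],[1,0,0,-0.03,0,0,0],[1,0,0,-0.07,0,0,0],[1,0,0,-0.1,0,0,0]]'
python3 - <<'E'
from h import *
plan((.5534,-.349,.13,81.5),(.5534,-.349,.004,81.5))
E
```

```text
clock: 20.8
tcp_pos: [0.4599, -0.0177, 0.0341]
tool_rot: [0.0, 0.732, 0.682, 0.0]
contact_force: [0.1, 0.2, 0.1]
opening: 0.0646
grasp_force: 0.0
clock: 21.3
tcp_pos: [0.4599, -0.0174, 0.1361]
tool_rot: [0.001, 0.731, 0.682, 0.001]
contact_force: [0.7, -0.2, -0.2]
opening: 0.0915
grasp_force: 0.0
    [-0.162, 0.058, 0.003] [0.001, -0.0, 0.039]
    [-0.16, 0.065, 0.003] [0.001, -0.0, 0.039]
 ->  [ 0.553 -0.349  0.13 ]
    [0.0, 0.0, 0.126] [0.0, 0.0, 0.0]
 ->  [ 0.553 -0.349  0.004]
```

```bash
python3 -m inch '[[1,-0.04,0.015,0,0,0,0.039],[1,-0.08,0.03,0,0,0,0.039],[1,-0.12,0.045,0,0,0,0.039],[1,-0.162,0.058,0,0,0,0.039],[1,-0.162,0.058,0,0,0,0.039]]'
python3 -m inch '[[1,-0.04,0.015,0,0,0,0.039],[1,-0.08,0.03,0,0,0,0.039],[1,-0.12,0.045,0,0,0,0.039],[1,-0.160,0.065,0,0,0,0.039],[1,-0.160,0.065,0,0,0,0.039]]'
python3 - <<'E'
from h import *
snap('side','s3');crop('s3',200,150,400,300,4);plan((.5534,-.349,.004,81.5))
E
```

```text
clock: 21.8
tcp_pos: [0.5066, -0.187, 0.1336]
tool_rot: [0.0, 0.746, 0.666, -0.0]
contact_force: [-0.5, 0.1, -0.4]
opening: 0.0931
grasp_force: 0.0
clock: 22.3
tcp_pos: [0.554, -0.3526, 0.1328]
tool_rot: [-0.0, 0.758, 0.652, -0.0]
contact_force: [0.9, 1.3, -0.1]
opening: 0.093
grasp_force: 0.0
    [0.001, -0.0, 0.129] [-0.001, -0.001, -0.001]
 ->  [ 0.553 -0.349  0.004]
```

View pics/s3_c200_150.png

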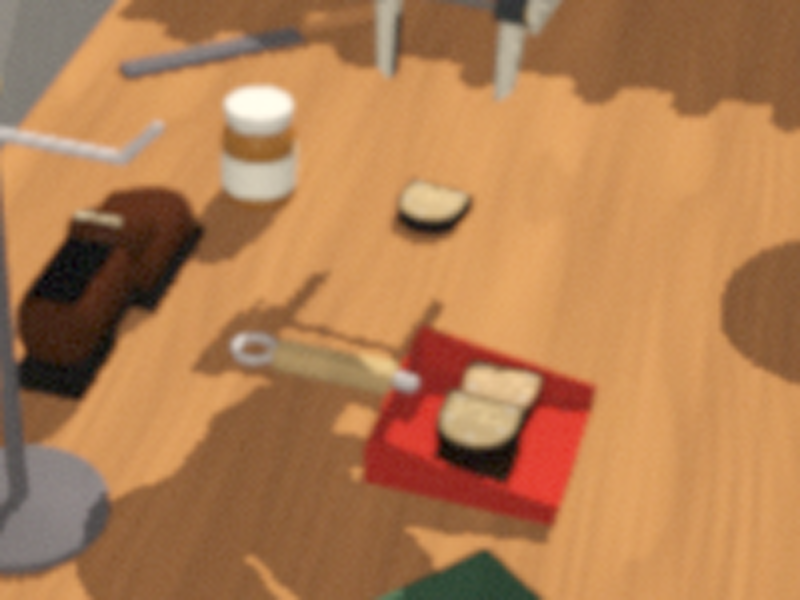

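Side view: the grey heel is stacked on the brown one, brick beside them; the black heel is at crop (433,203). I'll check that it hasn't been knocked aside.

```bash
python3 - <<'E'
from h import *
c=load('s3');print(pt(c,200+433/4,150+203/4,.016)); a=np.radians(81.5);m=np.array([.5546,-.3411])
print(proj(c,np.array([[*m,.016],[.5546+.03*np.cos(a),-.3411+.03*np.sin(a),.016]]))*4-[800,600])
E
```

```text
[ 0.5535933  -0.33456233  0.016     ]
[[433.25999245 199.09038278]
 [422.15819203 215.54745578]]
```

```bash
python3 -m inch '[[1,0,0,0.05,0,0,0],[1,0,0,0.1,0,0,0],[1,0,0,0.123,0,0,0],[1,0,0,0.127,0,0,0],[0.5,0,0,0.127,0,0,0]]'
python3 -m inch '[[0.5,0,0,0,0,0,0],[0.5,0,0,0,0,0,0],[0.5,0,0,0,0,0,0],[0.5,0,0,0,0,0,0],[0.5,0,0,0,0,0,0]]' 25
python3 -m inch '[[0.5,0,0,-0.02,0,0,0],[0.5,0,0,-0.06,0,0,0],[0.5,0,0,-0.1,0,0,0],[0.5,0.04,-0.02,-0.1,0,0,0],[0.5,0.08,-0.04,-0.1,0,0,0]]'
python3 - <<'E'
from h import *
plan((.4545,-.0871,.1,86.05),(.4545,-.0871,.030,86.05))
E
```

```text
clock: 22.85
tcp_pos: [0.5536, -0.3485, 0.0074]
tool_rot: [0.0, 0.757, 0.653, 0.0]
contact_force: [0.6, -0.5, 1.2]
opening: 0.0886
grasp_force: 0.0
clock: 23.35
tcp_pos: [0.5538, -0.3495, 0.0077]
tool_rot: [0.001, 0.757, 0.653, 0.0]
contact_force: [-1.1, 1.3, 6.7]
opening: 0.0599
grasp_force: 24.9
clock: 23.85
tcp_pos: [0.5256, -0.264, 0.1079]
tool_rot: [0.001, 0.758, 0.652, 0.0]
contact_force: [0.1, 0.5, -0.5]
opening: 0.0601
grasp_force: 24.9
    [0.164, -0.097, 0.008] [0.002, 0.001, -0.081]
 ->  [ 0.454 -0.087  0.1  ]
    [0.0, 0.0, 0.07] [0.0, 0.0, 0.0]
 ->  [ 0.454 -0.087  0.03 ]
```

```bash
python3 -m inch '[[0.5,0.04,-0.025,0,0,0,-0.04],[0.5,0.08,-0.05,0,0,0,-0.08],[0.5,0.12,-0.07,0,0,0,-0.081],[0.5,0.155,-0.092,0,0,0,-0.081],[0.5,0.164,-0.097,0.03,0,0,-0.081]]'
python3 - <<'E'
from h import *
plan((.4545,-.0871,.032,86.05))
E
```

```text
clock: 24.35
tcp_pos: [0.4545, -0.0855, 0.0799]
tool_rot: [0.003, 0.73, 0.684, 0.002]
contact_force: [0.4, -0.5, -1.6]
opening: 0.0599
grasp_force: 24.9
    [-0.002, -0.0, 0.048] [0.006, 0.001, 0.004]
 ->  [ 0.454 -0.087  0.032]
```

```bash
python3 -m inch '[[0.5,-0.002,0,0.02,0,0,0],[0.5,-0.002,0,0.035,0,0,0],[0.5,-0.002,0,0.045,0,0,0],[0.5,-0.002,0,0.048,0,0,0],[0.8,-0.002,0,0.048,0,0,0]]'
python3 -m inch '[[0.8,0,0,0,0,0,0],[0.8,0,0,0,0,0,0],[1,0,0,-0.03,0,0,0],[1,0,0,-0.07,0,0,0],[1,0,0,-0.11,0,0,0]]'
python3 - <<'E'
from h import *
plan((.5493,-.0495,.14,-3.95),(.5493,-.0495,.023,-3.95))
E
```

```text
clock: 24.85
tcp_pos: [0.454, -0.0901, 0.0289]
tool_rot: [0.0, 0.731, 0.683, 0.0]
contact_force: [0.2, -0.0, -0.4]
opening: 0.0643
grasp_force: 0.0
clock: 25.35
tcp_pos: [0.4534, -0.0897, 0.1401]
tool_rot: [-0.0, 0.73, 0.683, -0.0]
contact_force: [1.3, 0.8, 0.3]
opening: 0.0915
grasp_force: 0.0
    [0.016, 0.031, 0.0] [-0.0, 0.0, 0.524]
    [0.029, 0.019, 0.0] [-0.0, 0.0, 0.524]
    [0.035, 0.002, 0.0] [-0.0, 0.0, 0.524]
 ->  [ 0.549 -0.05   0.14 ]
    [0.0, 0.0, 0.117] [0.0, 0.0, 0.0]
 ->  [ 0.549 -0.05   0.023]
```

```bash
python3 -m inch '[[0.5,0.016,0.031,0,0,0,0.15],[0.5,0.016,0.031,0,0,0,0.3],[0.5,0.016,0.031,0,0,0,0.45],[0.5,0.016,0.031,0,0,0,0.524],[0.5,0.016,0.031,0,0,0,0.524]]'
python3 -m inch '[[0.5,0.029,0.019,0,0,0,0.15],[0.5,0.029,0.019,0,0,0,0.3],[0.5,0.029,0.019,0,0,0,0.45],[0.5,0.029,0.019,0,0,0,0.524],[0.5,0.029,0.019,0,0,0,0.524]]'
python3 -m inch '[[0.5,0.035,0.002,0,0,0,0.15],[0.5,0.035,0.002,0,0,0,0.3],[0.5,0.035,0.002,0,0,0,0.45],[0.5,0.035,0.002,0,0,0,0.524],[0.5,0.035,0.002,0,0,0,0.524]]'
python3 - <<'E'
from h import *
snap('side','s4');crop('s4',200,150,400,300,4);plan((.5493,-.0495,.023,-3.95));print(manip.get_obs()['joints'])
E
```

```text
clock: 25.85
tcp_pos: [0.4858, -0.0759, 0.1388]
tool_rot: [0.0, 0.883, 0.47, 0.0]
contact_force: [0.0, 0.2, -0.0]
opening: 0.0572
grasp_force: 0.0
clock: 26.35
tcp_pos: [0.5177, -0.0624, 0.1387]
tool_rot: [-0.0, 0.974, 0.226, -0.0]
contact_force: [-0.2, 0.6, -0.3]
opening: 0.0466
grasp_force: 0.0
clock: 26.85
tcp_pos: [0.55, -0.0488, 0.1387]
tool_rot: [0.0, 0.999, -0.033, 0.0]
contact_force: [-0.8, -0.5, 0.0]
opening: 0.0468
grasp_force: 0.0
    [-0.001, 0.001, 0.116] [-0.0, -0.0, 0.006]
 ->  [ 0.549 -0.05   0.023]
[-1.34619888e-01 -1.20259419e-01  1.80747136e+00  4.03688660e-05
  1.45428040e+00  1.49949361e+00]
```

View pics/s4_c200_150.png

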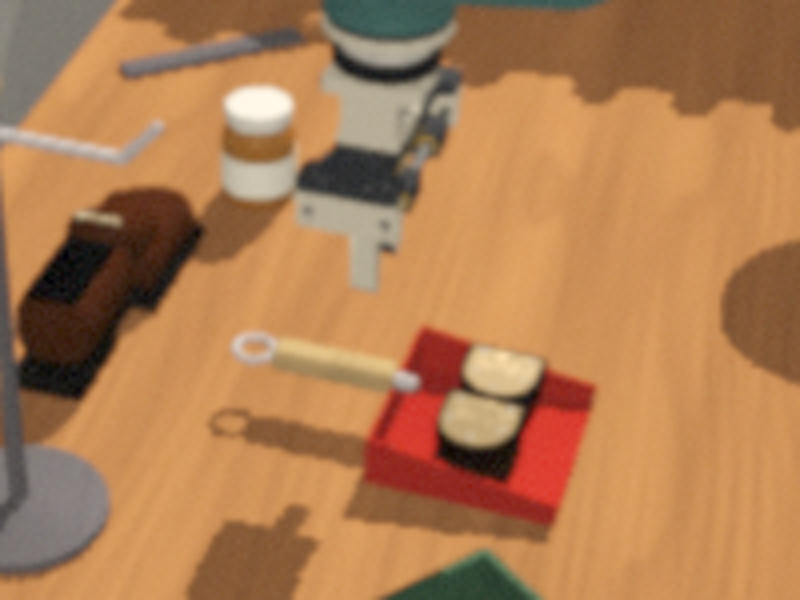

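All four heels are in the pan, stacked two and two. Now grip the handle.

```bash
python3 -m inch '[[0.5,0.003,0.001,0.05,0,0,0],[0.5,0.003,0.001,0.09,0,0,0],[0.5,0.003,0.001,0.112,0,0,0],[0.5,0.003,0.001,0.116,0,0,0],[0,0.003,0.001,0.116,0,0,0]]' 60
python3 -m inch '[[0,0,0,0,0,0,0],[0,0,0,0,0,0,0],[0,0,0,0,0,0,0],[0,0,0,0,0,0,0],[0,0,0,0,0,0,0]]' 60
python3 - <<'E'
from h import *
o=manip.get_obs();print(o['grasp_force'],o['opening'],o['contact_force'],o['tcp_pos'])
E
python3 -m inch '[[0,0,0,-0.002,0,0,0],[0,0,0,-0.005,0,0,0],[0,0,0,-0.01,0,0,0],[0,0,0,-0.018,0,0,0],[0,0,0,-0.03,0,0,0]]'
python3 - <<'E'
from h import *
snap('side','s5');crop('s5',200,150,400,300,4);o=manip.get_obs();print(o['moment'])
E
```

```text
clock: 27.4
tcp_pos: [0.5529, -0.0499, 0.0229]
tool_rot: [-0.0, 0.999, -0.033, -0.0]
contact_force: [0.5, -0.2, 0.5]
opening: 0.042
grasp_force: 0.0
clock: 27.9
tcp_pos: [0.5536, -0.0499, 0.0241]
tool_rot: [0.0, 0.999, -0.034, 0.001]
contact_force: [-0.8, 0.6, 7.0]
opening: 0.0214
grasp_force: 60.0
59.95771586894989 0.02141401916757809 [-0.78626308  0.59362159  7.01142087] [ 0.55362765 -0.04992211  0.02406953]
clock: 28.4
tcp_pos: [0.5526, -0.0499, 0.053]
tool_rot: [-0.0, 0.999, -0.034, -0.0]
contact_force: [-0.1, -0.9, -4.7]
opening: 0.0215
grasp_force: 59.9
[-0.05150247 -0.46548264  0.00441935]
```

View pics/s5_c200_150.png

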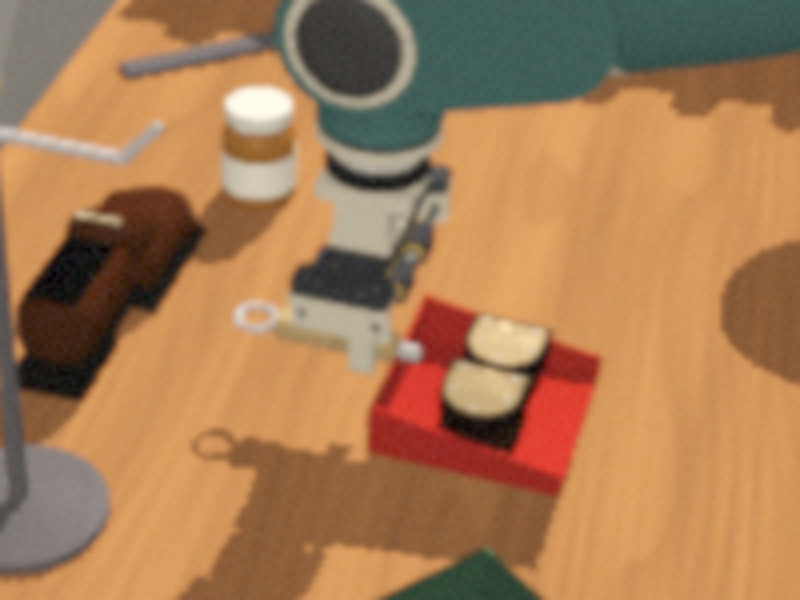

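The pan is lifted level and holds without slipping. Carry it to the bin.

```bash
python3 - <<'E'
from h import *
plan((.5526,-.05,.15,-3.95),(.48,.06,.21,12),(.47,.28,.21,32),(.5375,.4796,.21,48.3),step=.13)
E
```

```text
[-0.001, 0.0, -0.094] [0.0, -0.002, 0.001]
 ->  [ 0.553 -0.05   0.15 ]
    [-0.04, -0.052, -0.03] [0.0, 0.0, -0.139]
    [-0.032, -0.057, -0.03] [0.0, 0.0, -0.139]
 ->  [0.48 0.06 0.21]
    [0.018, -0.109, 0.0] [0.0, 0.0, -0.175]
    [0.037, -0.104, 0.0] [0.0, 0.0, -0.175]
 ->  [0.47 0.28 0.21]
    [0.082, -0.067, 0.0] [0.0, 0.0, -0.142]
    [0.09, -0.055, 0.0] [0.0, 0.0, -0.142]
 ->  [0.538 0.48  0.21 ]
```

```bash
python3 -m inch '[[0,0,0,-0.01,0,0,0],[0,0,0,-0.03,0,0,0],[0,0,0,-0.055,0,0,0],[0,0,0,-0.08,0,0,0],[0,0,0,-0.094,0,0,0]]'
python3 -m inch '[[0,-0.005,-0.006,-0.005,0,0,-0.015],[0,-0.012,-0.016,-0.01,0,0,-0.045],[0,-0.021,-0.028,-0.016,0,0,-0.075],[0,-0.031,-0.04,-0.023,0,0,-0.105],[0,-0.04,-0.052,-0.03,0,0,-0.139]]'
python3 -m inch '[[0,-0.007,-0.012,-0.006,0,0,-0.028],[0,-0.014,-0.024,-0.012,0,0,-0.056],[0,-0.02,-0.036,-0.018,0,0,-0.084],[0,-0.026,-0.047,-0.024,0,0,-0.112],[0,-0.032,-0.057,-0.03,0,0,-0.139]]'
python3 -m inch '[[0,0.003,-0.018,0,0,0,-0.035],[0,0.006,-0.04,0,0,0,-0.07],[0,0.01,-0.063,0,0,0,-0.105],[0,0.014,-0.086,0,0,0,-0.14],[0,0.018,-0.109,0,0,0,-0.175]]'
python3 -m inch '[[0,0.007,-0.022,0,0,0,-0.035],[0,0.014,-0.043,0,0,0,-0.07],[0,0.022,-0.064,0,0,0,-0.105],[0,0.029,-0.085,0,0,0,-0.14],[0,0.037,-0.104,0,0,0,-0.175]]'
python3 - <<'E'
from h import *
plan((.5375,.4796,.21,48.3),step=.13);print(manip.get_obs()['moment'])
E
```

```text
clock: 28.95
tcp_pos: [0.5534, -0.05, 0.1493]
tool_rot: [0.0, 0.999, -0.034, 0.001]
contact_force: [0.1, -0.2, -4.3]
opening: 0.0213
grasp_force: 60.0
clock: 29.45
tcp_pos: [0.5154, 0.0061, 0.1768]
tool_rot: [-0.0, 0.999, 0.037, -0.0]
contact_force: [0.1, -0.4, -4.2]
opening: 0.0215
grasp_force: 60.0
clock: 29.95
tcp_pos: [0.48, 0.0602, 0.2071]
tool_rot: [-0.0, 0.994, 0.106, 0.0]
contact_force: [0.4, 0.6, -4.4]
opening: 0.0214
grasp_force: 60.0
clock: 30.45
tcp_pos: [0.4751, 0.1709, 0.2069]
tool_rot: [0.0, 0.981, 0.192, 0.0]
contact_force: [0.4, 0.1, -4.2]
opening: 0.0217
grasp_force: 60.0
clock: 30.95
tcp_pos: [0.4702, 0.2813, 0.2068]
tool_rot: [0.0, 0.961, 0.278, -0.0]
contact_force: [1.0, -0.3, -3.7]
opening: 0.0214
grasp_force: 60.0
    [0.081, -0.066, -0.002] [-0.0, 0.0, -0.14]
    [0.09, -0.054, -0.002] [-0.0, 0.0, -0.14]
 ->  [0.538 0.48  0.21 ]
[ 0.15826194 -0.32002564  0.02601352]
```

Then plan the tip about the lip.

```bash
python3 -m inch '[[0,0.016,-0.013,0,0,0,-0.028],[0,0.032,-0.026,0,0,0,-0.056],[0,0.048,-0.04,0,0,0,-0.084],[0,0.065,-0.053,0,0,0,-0.112],[0,0.081,-0.066,0,0,0,-0.14]]'
python3 -m inch '[[0,0.018,-0.011,0,0,0,-0.028],[0,0.036,-0.022,0,0,0,-0.056],[0,0.058,-0.034,0,0,0,-0.084],[0,0.078,-0.046,0,0,0,-0.112],[0,0.09,-0.054,0,0,0,-0.14]]'
python3 -m inch '[[0,0,0,0,0,0,0],[0,0,0,0,0,0,0],[0,0,0,0,0,0,0],[0,0,0,0,0,0,0],[0,0,0,0,0,0,0]]'
cat >> h.py <<'E'
def tcp_for(pp,P,psi,t,tcp=(.0955,0,.0235)):
    "TCP so that pan-frame point pp is at world P with pan yaw psi and nose-down tilt t"
    a=np.radians(psi);Rp=R.from_euler('z',psi,degrees=True)*R.from_euler('y',-t,degrees=True)
    return (*(np.array(P)+Rp.apply(np.array(tcp)-pp)),tilt(psi,t))
E
python3 - <<'E'
from h import *
snap('top','t5');crop('t5',80,150,330,330,3.2)
lip=(-.0725,0,.004);bx=np.array([.665,.747,0]);L=np.array([.4025,.328,0])+.035*bx
g=[tcp_for(lip,L+[0,0,z],48.3,t) for z,t in((.175,0),(.15,15),(.13,30),(.12,45))]
plan(*g)
E
```

```text
clock: 31.45
tcp_pos: [0.5042, 0.3801, 0.2067]
tool_rot: [0.0, 0.939, 0.344, -0.0]
contact_force: [-0.0, 0.1, -5.0]
opening: 0.0214
grasp_force: 60.0
clock: 31.95
tcp_pos: [0.5382, 0.4798, 0.2063]
tool_rot: [0.0, 0.913, 0.409, -0.0]
contact_force: [0.1, -0.2, -4.6]
opening: 0.0217
grasp_force: 60.0
clock: 32.45
tcp_pos: [0.5384, 0.4777, 0.207]
tool_rot: [-0.0, 0.913, 0.407, 0.0]
contact_force: [0.3, -0.4, -3.6]
opening: 0.0218
grasp_force: 60.0
    [0.001, -0.002, 0.012] [0.0, -0.0, -0.004]
 ->  [0.538 0.48  0.194]
    [-0.011, 0.0, -0.018] [0.0, 0.262, 0.0]
 ->  [0.53  0.472 0.212]
    [-0.016, -0.0, -0.023] [0.0, 0.262, -0.0]
 ->  [0.516 0.455 0.231]
    [-0.016, 0.0, -0.034] [-0.0, 0.262, 0.0]
 ->  [0.496 0.433 0.253]
```

View pics/t5_c80_150.png

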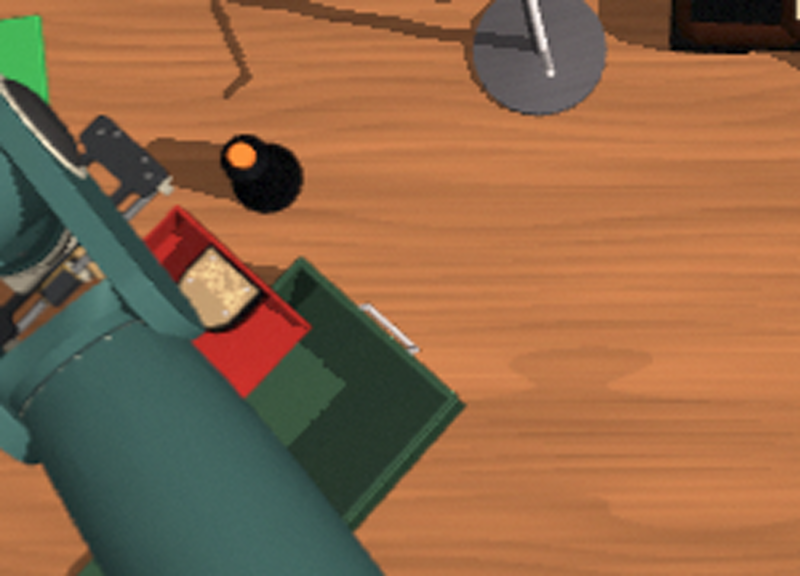

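Pan nose is over the bin, well inside the rim. Tipping.

```bash
python3 -m inch '[[0,0,-0.002,0.004,0,0,-0.004],[0,0.001,-0.002,0.008,0,0,-0.004],[0,0.001,-0.002,0.012,0,0,-0.004],[0,0.001,-0.002,0.012,0,0,-0.004],[0,0.001,-0.002,0.012,0,0,-0.004]]'
python3 -m inch '[[0,-0.002,0,-0.004,0,0.05,0],[0,-0.004,0,-0.008,0,0.1,0],[0,-0.006,0,-0.012,0,0.155,0],[0,-0.008,0,-0.015,0,0.21,0],[0,-0.011,0,-0.018,0,0.262,0]]'
python3 -m inch '[[0,-0.003,0,-0.005,0,0.05,0],[0,-0.006,0,-0.01,0,0.1,0],[0,-0.009,0,-0.014,0,0.155,0],[0,-0.012,0,-0.018,0,0.21,0],[0,-0.016,0,-0.023,0,0.262,0]]'
python3 -m inch '[[0,-0.003,0,-0.007,0,0.05,0],[0,-0.006,0,-0.014,0,0.1,0],[0,-0.009,0,-0.021,0,0.155,0],[0,-0.012,0,-0.028,0,0.21,0],[0,-0.016,0,-0.034,0,0.262,0]]'
python3 -m inch '[[0,0,0,0,0,0,0],[0,0,0,0,0,0,0],[0,0,0,0,0,0,0],[0,0,0,0,0,0,0],[0,0,0,0,0,0,0]]'
python3 - <<'E'
from h import *
snap('top','t6');snap('side','s6')
a=cv2.imread('pics/t6.png')[170:330,90:290];b=cv2.imread('pics/s6.png')[210:410,200:450]
cv2.imwrite('pics/m6.png',np.hstack([cv2.resize(a,(400,320)),cv2.resize(b,(400,320))]))
o=manip.get_obs();print(q(o['tool_rot']).as_matrix().round(3),o['tcp_pos'],o['joints'])
E
```

```text
clock: 33.0
tcp_pos: [0.5376, 0.4802, 0.1944]
tool_rot: [0.0, 0.912, 0.409, -0.0]
contact_force: [0.1, 0.8, -4.6]
opening: 0.0214
grasp_force: 60.0
clock: 33.5
tcp_pos: [0.5302, 0.4719, 0.2132]
tool_rot: [-0.054, 0.904, 0.406, 0.12]
contact_force: [-0.4, 0.1, -4.2]
opening: 0.0217
grasp_force: 60.0
clock: 34.0
tcp_pos: [0.5158, 0.4558, 0.2311]
tool_rot: [-0.106, 0.881, 0.395, 0.237]
contact_force: [0.3, -0.2, -2.9]
opening: 0.0217
grasp_force: 60.0
clock: 34.5
tcp_pos: [0.4953, 0.4327, 0.2531]
tool_rot: [-0.157, 0.842, 0.378, 0.351]
contact_force: [0.9, -0.2, -3.3]
opening: 0.0217
grasp_force: 60.0
clock: 35.0
tcp_pos: [0.4957, 0.4332, 0.2521]
tool_rot: [-0.157, 0.843, 0.378, 0.349]
contact_force: [0.3, 0.9, -2.9]
opening: 0.0216
grasp_force: 60.0
[[ 0.47   0.747  0.47 ]
 [ 0.528 -0.665  0.528]
 [ 0.707 -0.    -0.707]] [0.4956149  0.43311646 0.25203579] [ 0.60103439 -0.38283502  1.98079154  0.24240379  0.78784738  1.2248169 ]
```

View pics/m6.png

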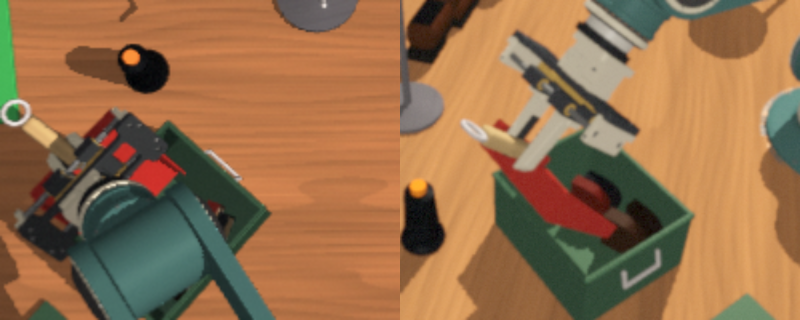

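All four heels have slid into the bin (the wrist load dropped by the weight of four heels, and the side view shows them inside). Next, level the pan and work out the hook's geometry.

```bash
python3 -m inch '[[0,0,0,-0.01,0,-0.02,0],[0,0,0,-0.02,0,-0.06,0],[0,0,0,-0.03,0,-0.12,0],[0,0,0,-0.04,0,-0.18,0],[0,0,0,-0.05,0,-0.25,0]]'
python3 -m inch '[[0,0,0,-0.01,0,-0.06,0],[0,0,0,-0.02,0,-0.14,0],[0,0,0,-0.03,0,-0.23,0],[0,0,0,-0.04,0,-0.32,0],[0,0,0,-0.04,0,-0.40,0]]'
python3 - <<'E'
from h import *
T=load('top0');S=load('s3')
def tri(a,b):
    p1,d1=np.array(T['position']),ray(T,*a);p2,d2=np.array(S['position']),ray(S,*b)
    s=np.linalg.lstsq(np.array([d1,-d2]).T,p2-p1,rcond=None)[0];A=p1+s[0]*d1;B=p2+s[1]*d2;return (A+B)/2,np.linalg.norm(A-B)
print('tip',tri((251.8,172.7),(239.5-.4,181.75-.4)))
for n,p in(('base',(.7639,.1248,.016)),('seat',(.6817,.1031,.3)),('tip',(.6627,.0981,.323))): print(n,proj(T,[p])*3.3-np.array([210,100])*3.3,proj(S,[p])*4-[800,600])
# yaw/post candidates: post top at .36
print('posttop',proj(T,[(.7639,.1248,.36)])*3.3-np.array([210,100])*3.3,proj(S,[(.7639,.1248,.36)])*1.4286)
plan((.53,.47,.30,48.3))
i=cv2.imread('pics/top0.png')[100:205,200:305];j=cv2.imread('pics/side0.png')[150:310,150:290]
cv2.imwrite('pics/m7.png',np.hstack([cv2.resize(i,(400,400),interpolation=cv2.INTER_CUBIC),cv2.resize(j,(400,457),interpolation=cv2.INTER_CUBIC)[:400]]))
E
```

```text
clock: 35.6
tcp_pos: [0.4718, 0.4062, 0.2879]
tool_rot: [-0.108, 0.88, 0.395, 0.241]
contact_force: [-0.1, 0.5, -3.0]
opening: 0.0215
grasp_force: 60.0
clock: 36.1
tcp_pos: [0.4586, 0.3913, 0.3239]
tool_rot: [-0.027, 0.91, 0.408, 0.062]
contact_force: [0.0, -0.1, -3.0]
opening: 0.0216
grasp_force: 60.0
tip (array([0.66406996, 0.09827884, 0.32074665]), np.float64(0.0016809102176078296))
base [[125.80514642 215.84305534]] [[ 25.81612613 490.98436489]]
seat [[132.93713965 223.23537533]] [[129.61186428 154.00042946]]
tip [[137.820604   239.83700654]] [[159.78237804 122.79973608]]
posttop [[100.52981622  95.32337396]] [[281.44374578 238.93265841]]
    [0.102, 0.001, 0.038] [0.001, -0.135, 0.001]
 ->  [0.53 0.47 0.3 ]
```

```bash
python3 - <<'E'
from h import *
a=np.radians(14.6);xs=np.array([np.cos(a),np.sin(a),0]);eye=(.185,0,.042)
tip=np.array([.661,.0977,.322]);out=(-xs+[0,0,1])/2**.5
pre=tip+.03*out
g=[(.50,.25,.32,32),(.52,.13,.32,14.6),tcp_for(eye,pre+[-.03,-.008,.01],14.6,20),tcp_for(eye,pre,14.6,45)]
plan(*g,step=.17)
E
```

```text
[-0.078, 0.125, -0.007] [-0.019, -0.134, 0.285]
 ->  [0.5  0.25 0.32]
    [-0.047, 0.112, 0.0] [0.0, 0.0, 0.304]
 ->  [0.52 0.13 0.32]
    [-0.002, 0.067, 0.015] [0.0, 0.349, 0.0]
 ->  [0.535 0.065 0.305]
    [0.042, -0.0, 0.056] [-0.0, 0.436, -0.0]
 ->  [0.592 0.08  0.267]
```

```bash
python3 -m inch '[[0,0,0,0,0,-0.07,0],[0,0,0,0,0,-0.134,0],[0,0,0,0,0,-0.134,0],[0,0,0,0,0,-0.134,0],[0,0,0,0,0,-0.134,0]]'
python3 - <<'E'
from h import *
a=np.radians(14.6);xs=np.array([np.cos(a),np.sin(a),0]);eye=(.185,0,.042)
tip=np.array([.661,.0977,.322]);out=(-xs+[0,0,1])/2**.5
pre=tip+.03*out
g=[(.50,.25,.32,32),(.52,.13,.32,14.6),tcp_for(eye,pre+[-.03,-.008,.01],14.6,20),tcp_for(eye,pre,14.6,45)]
plan(*g,step=.17)
E
```

```text
clock: 36.6
tcp_pos: [0.4583, 0.3912, 0.3221]
tool_rot: [-0.001, 0.912, 0.409, 0.002]
contact_force: [0.4, 0.7, -2.2]
opening: 0.0214
grasp_force: 60.0
    [-0.078, 0.125, 0.002] [-0.001, -0.004, 0.285]
 ->  [0.5  0.25 0.32]
    [-0.047, 0.112, 0.0] [0.0, 0.0, 0.304]
 ->  [0.52 0.13 0.32]
    [-0.002, 0.067, 0.015] [0.0, 0.349, 0.0]
 ->  [0.535 0.065 0.305]
    [0.042, -0.0, 0.056] [-0.0, 0.436, -0.0]
 ->  [0.592 0.08  0.267]
```

```bash
python3 -m inch '[[0,-0.015,0.025,0,0,0,0.05],[0,-0.03,0.05,0,0,0,0.11],[0,-0.045,0.075,0,0,0,0.17],[0,-0.06,0.1,0,0,0,0.23],[0,-0.078,0.125,0.002,0,-0.004,0.285]]'
python3 -m inch '[[0,-0.01,0.022,0,0,0,0.06],[0,-0.02,0.045,0,0,0,0.12],[0,-0.03,0.068,0,0,0,0.18],[0,-0.04,0.09,0,0,0,0.24],[0,-0.047,0.112,0,0,0,0.304]]'
python3 -m inch '[[0,0,0.013,0.003,0,0.07,0],[0,0,0.027,0.006,0,0.14,0],[0,-0.001,0.041,0.009,0,0.21,0],[0,-0.002,0.055,0.012,0,0.28,0],[0,-0.002,0.067,0.015,0,0.349,0]]'
python3 -m inch '[[0,0.01,0,0.01,0,0.1,0],[0,0.02,0,0.025,0,0.2,0],[0,0.03,0,0.04,0,0.3,0],[0,0.038,0,0.05,0,0.39,0],[0,0.042,0,0.056,0,0.436,0]]'
python3 -m inch '[[0,0,0,0,0,0,0],[0,0,0,0,0,0,0],[0,0,0,0,0,0,0],[0,0,0,0,0,0,0],[0,0,0,0,0,0,0]]'
python3 - <<'E'
from h import *
a=np.radians(14.6);xs=np.array([np.cos(a),np.sin(a),0]);eye=(.185,0,.042)
tip=np.array([.661,.0977,.322]);out=(-xs+[0,0,1])/2**.5
plan(tcp_for(eye,tip+.03*out,14.6,45))
T=snap('top','t8');S=snap('side','s8')
for n,p in(('eye',tip+.03*out),('tip',tip)):print(n,proj(T,[p]),proj(S,[p]))
w=[]
for c,n in((T,'t8'),(S,'s8')):
    u,v=proj(c,[tip+.015*out])[0].astype(int);print(u-25,v-25)
    w.append(cv2.resize(cv2.imread(f'pics/{n}.png')[v-25:v+25,u-25:u+25],(400,400),interpolation=cv2.INTER_CUBIC))
cv2.imwrite('pics/m8.png',np.hstack(w))
E
```

```text
clock: 37.1
tcp_pos: [0.4999, 0.2487, 0.3204]
tool_rot: [-0.0, 0.962, 0.275, 0.0]
contact_force: [0.2, -0.2, -2.6]
opening: 0.0218
grasp_force: 60.0
clock: 37.6
tcp_pos: [0.5191, 0.1288, 0.3204]
tool_rot: [0.0, 0.992, 0.126, 0.0]
contact_force: [0.5, 0.8, -2.4]
opening: 0.0217
grasp_force: 60.0
clock: 38.1
tcp_pos: [0.5341, 0.0639, 0.3055]
tool_rot: [-0.022, 0.977, 0.125, 0.174]
contact_force: [0.2, 0.1, -2.3]
opening: 0.0214
grasp_force: 60.0
clock: 38.6
tcp_pos: [0.5904, 0.0791, 0.2656]
tool_rot: [-0.048, 0.916, 0.117, 0.38]
contact_force: [0.7, 0.1, -3.2]
opening: 0.0216
grasp_force: 60.0
clock: 39.1
tcp_pos: [0.5912, 0.0794, 0.267]
tool_rot: [-0.048, 0.917, 0.118, 0.379]
contact_force: [-0.9, 0.0, -3.0]
opening: 0.0216
grasp_force: 60.0
    [0.0, -0.0, 0.001] [0.001, 0.002, 0.001]
 ->  [0.592 0.08  0.267]
eye [[253.64982381 179.46272782]] [[249.01358674 173.74895056]]
tip [[251.93844803 173.43959901]] [[240.65256859 181.06271476]]
227 151
219 152
```

View pics/m8.png

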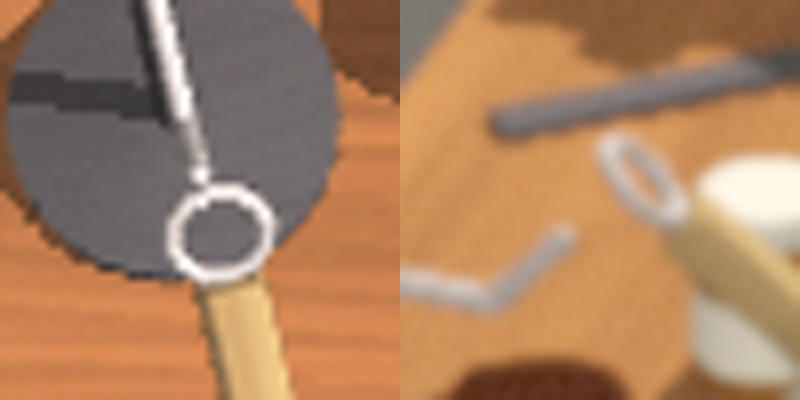

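```bash
python3 - <<'E'
from h import *
T=load('t8');S=load('s8')
def tri(a,b):
    p1,d1=np.array(T['position']),ray(T,*a);p2,d2=np.array(S['position']),ray(S,*b)
    s=np.linalg.lstsq(np.array([d1,-d2]).T,p2-p1,rcond=None)[0];A=p1+s[0]*d1;B=p2+s[1]*d2;return (A+B)/2,np.linalg.norm(A-B)
e,r=tri((254.1,179.6),(248.9,173.7));t,r2=tri((251.6,172.4),(239.5,180.7));print(e,r,t,r2)
a=np.radians(14.6);xs=np.array([np.cos(a),np.sin(a),0]);ys=np.array([-xs[1],xs[0],0]);d=t-e
inn=(xs-[0,0,1])/2**.5;up=(xs+[0,0,1])/2**.5
print('along',d@inn,'lat',d@ys,'perp(pan x)',d@up)
T_=q(manip.get_obs()['tool_rot']);print('tool z',T_.as_matrix().round(2).tolist())
E
```

```text
[0.64067304 0.0913452  0.34265862] 0.0008143158298788872 [0.66356097 0.09854048 0.323059  ] 0.0003215140416205743
along 0.03080311903197628 lat 0.0011935910928307274 perp(pan x) 0.003085068577761958
tool z [[0.69, 0.25, 0.68], [0.18, -0.97, 0.18], [0.71, 0.0, -0.71]]
```

Eye and hook tip triangulate well: the tip is 31 mm ahead along the tool axis, 3 mm off along the pan's x. Insert.

```bash
python3 -m inch '[[0,0.003,-0.001,0,0,0,0],[0,0.003,-0.001,0.008,0,0,0],[0,0.003,-0.001,0.016,0,0,0],[0,0.003,-0.001,0.024,0,0,0],[0,0.003,-0.001,0.032,0,0,0]]'
python3 -m inch '[[0,0,0,0.006,0,0,0],[0,0,0,0.012,0,0,0],[0,0,0,0.018,0,0,0],[0,0,0,0.022,0,0,0],[0,0,0,0.022,0,0,0]]'
python3 - <<'E'
from h import *
o=manip.get_obs();print(o['moment'])
T=q(o['tool_rot']);e=np.array(o['tcp_pos'])+T.apply([.0895,0,-.0185]);print('eye',e)
plan(tcp_for((.185,0,.042),e+[0.003,0.001,-.003],14.6,60))
E
```

```text
clock: 39.7
tcp_pos: [0.6152, 0.0867, 0.2449]
tool_rot: [-0.048, 0.917, 0.118, 0.378]
contact_force: [-0.2, 1.0, -2.6]
opening: 0.0216
grasp_force: 60.0
clock: 40.2
tcp_pos: [0.6299, 0.0906, 0.2297]
tool_rot: [-0.048, 0.917, 0.118, 0.378]
contact_force: [-0.4, 0.5, -2.4]
opening: 0.022
grasp_force: 60.0
[-0.16657637  0.52046749  0.043828  ]
eye [0.67869973 0.10331392 0.30594515]
    [0.008, -0.0, 0.027] [0.0, 0.265, 0.0]
 ->  [0.654 0.097 0.216]
```

```bash
python3 -m inch '[[0,0.002,0,0.005,0,0.05,0],[0,0.003,0,0.01,0,0.1,0],[0,0.005,0,0.016,0,0.16,0],[0,0.007,0,0.022,0,0.22,0],[0,0.008,0,0.027,0,0.265,0]]'
python3 -m inch '[[0,0,0,0,0,0,0],[0.4,0,0,0,0,0,0],[0.4,0,0,0,0,0,0],[0.5,0,0,0,0,0,0],[0.5,0,0,0,0,0,0]]'
python3 -m inch '[[0.5,0,0,-0.02,0,0,0],[0.5,0,0,-0.05,0,0,0],[0.5,0,0,-0.08,0,0,0],[0.5,0,0,-0.11,0,0,0],[0.5,0,0,-0.14,0,0,0]]'
python3 - <<'E'
from h import *
plan((.40,.20,.32,60),(.2,.45,.3,110))
c=snap('side','s9');t=snap('top','t9')
E
```

```text
clock: 40.7
tcp_pos: [0.6537, 0.0965, 0.2168]
tool_rot: [-0.063, 0.858, 0.11, 0.497]
contact_force: [0.1, 0.3, -3.5]
opening: 0.0215
grasp_force: 60.0
clock: 41.2
tcp_pos: [0.6539, 0.0967, 0.2176]
tool_rot: [-0.063, 0.859, 0.11, 0.497]
contact_force: [1.1, -0.3, -0.3]
opening: 0.0453
grasp_force: 0.0
clock: 41.7
tcp_pos: [0.5402, 0.0662, 0.287]
tool_rot: [-0.064, 0.859, 0.111, 0.495]
contact_force: [-54.6, 10.8, 14.1]
opening: 0.0466
grasp_force: 0.0
    [-0.011, -0.082, -0.052] [0.206, -0.494, -0.358]
    [0.0, -0.093, -0.031] [0.206, -0.494, -0.358]
 ->  [0.4  0.2  0.32]
    [0.058, -0.149, 0.01] [0.0, 0.0, -0.436]
    [0.116, -0.111, 0.01] [0.0, 0.0, -0.436]
 ->  [0.2  0.45 0.3 ]
```

```bash
python3 - <<'E'
from h import *
o=manip.get_obs();print(o['contact_force'],o['moment'],o['tcp_pos'],o['opening'],o['clock'])
def red(c):
    h=cv2.cvtColor(c['color'],cv2.COLOR_RGB2HSV);m=cv2.inRange(h,(0,170,90),(6,255,255))|cv2.inRange(h,(174,170,90),(180,255,255))
    n,l,s,ce=cv2.connectedComponentsWithStats(m);return [(s[i].tolist(),ce[i].round(1).tolist()) for i in range(1,n) if s[i][4]>60]
for n in('s9','t9'):print(n,red(load(n)))
# predicted hanging pan: nose down, pan z = -xs, eye at seat
a=np.radians(14.6);xs=np.array([np.cos(a),np.sin(a),0]);ys=np.array([-xs[1],xs[0],0]);seat=np.array([.683,.1035,.293])
def pan(p): return seat+(p[0]-.185)*np.array([0,0,1])+p[1]*ys*-1-(p[2]-.042)*xs
P=[pan(p) for p in((-.0725,-.075,0),(-.0725,.075,0),(.0725,-.075,0),(.0725,.075,0),(.0725,0,.04))]
for n in('s9','t9'):print(n,proj(load(n),P).round(0).tolist())
E
```

```text
[0.53000582 0.37580946 0.42979267] [-0.04504531  0.37184686  0.03428206] [0.54073386 0.06545058 0.28616299] 0.04677273892607499 41.8
s9 [([397, 78, 7, 17, 70], [400.1, 86.0]), ([229, 210, 34, 76, 1317], [245.6, 247.4])]
t9 [([226, 174, 57, 38, 1384], [254.3, 191.5]), ([0, 226, 15, 20, 241], [6.3, 235.5])]
s9 [[218.0, 286.0], [223.0, 251.0], [215.0, 244.0], [220.0, 211.0], [233.0, 227.0]]
t9 [[227.0, 183.0], [275.0, 171.0], [222.0, 171.0], [275.0, 157.0], [252.0, 178.0]]
```

```bash
python3 - <<'E'
from h import *
c=load('t9');im=c['color']
# expected lid corners
a=np.radians(48.3);bx=np.array([np.cos(a),np.sin(a),0]);by=np.array([-bx[1],bx[0],0])
L=np.array([.149,.52,.015]);C=[L+sx*.098*bx+sy*.113*by for sx,sy in((1,1),(1,-1),(-1,-1),(-1,1))]
print('exp',proj(c,C).round(1).tolist());u,v=proj(c,[L+.05*bx])[0].astype(int);print(im[v,u],im[v-3,u-3])
h=cv2.cvtColor(im,cv2.COLOR_RGB2HSV);m=cv2.inRange(h,(55,60,25),(80,255,140));m=cv2.morphologyEx(m,cv2.MORPH_OPEN,np.ones((3,3)))
n,l,s,ce=cv2.connectedComponentsWithStats(m)
for i in range(1,n):
    if s[i][4]>400: print(s[i],ce[i].round(1),cv2.minAreaRect(np.argwhere(l==i)[:,::-1].astype(np.float32)))
cv2.imwrite('pics/m9.png',cv2.resize(im[120:400,0:330,::-1],None,fx=1.4,fy=1.4))
E
```

```text
exp [[56.2, 379.9], [112.4, 319.4], [160.8, 365.2], [104.9, 427.7]]
[61 90 67] [61 92 67]
[ 121  232  102  102 4745] [169.4 280.7] ((171.86424255371094, 282.6492919921875), (69.82342529296875, 80.6534652709961), 42.273685455322266)
[  59  323  100   97 5097] [108.9 372.9] ((109.05430603027344, 373.3578186035156), (66.81059265136719, 82.07189178466797), 42.709388732910156)
```

Lid hasn't moved. Going to it.

```bash
python3 -m inch '[[0.5,-0.011,-0.02,-0.052,0,0,0],[0.5,-0.011,-0.04,-0.052,0.05,-0.12,-0.09],[0.5,-0.011,-0.06,-0.052,0.1,-0.24,-0.18],[0.5,-0.011,-0.082,-0.052,0.15,-0.37,-0.27],[0.5,-0.011,-0.082,-0.052,0.206,-0.494,-0.358]]'
python3 - <<'E'
from h import *
plan((.40,.20,.32,60),(.2,.45,.3,110),(.149,.52,.12,138.3))
E
```

```text
clock: 42.3
tcp_pos: [0.47, 0.1346, 0.3054]
tool_rot: [-0.034, 0.908, 0.317, 0.271]
contact_force: [-0.2, 0.2, 0.5]
opening: 0.0462
grasp_force: 0.0
    [-0.002, -0.092, -0.03] [0.216, -0.512, -0.366]
 ->  [0.4  0.2  0.32]
    [0.058, -0.149, 0.01] [0.0, 0.0, -0.436]
    [0.116, -0.111, 0.01] [0.0, 0.0, -0.436]
 ->  [0.2  0.45 0.3 ]
    [0.083, -0.024, 0.18] [0.0, 0.0, -0.494]
 ->  [0.149 0.52  0.12 ]
```

```bash
python3 -m inch '[[0.5,0,-0.02,-0.01,0.05,-0.12,-0.09],[0.5,0,-0.04,-0.015,0.1,-0.24,-0.17],[0.5,0,-0.06,-0.02,0.15,-0.36,-0.26],[0.5,-0.002,-0.08,-0.03,0.2,-0.47,-0.34],[0.5,-0.002,-0.092,-0.03,0.216,-0.512,-0.366]]'
python3 -m inch '[[0.5,0.014,-0.037,0,0,0,-0.1],[0.5,0.028,-0.075,0,0,0,-0.2],[0.5,0.042,-0.112,0,0,0,-0.3],[0.5,0.058,-0.149,0.01,0,0,-0.4],[0.5,0.058,-0.149,0.01,0,0,-0.436]]'
python3 -m inch '[[0.5,0.028,-0.027,0,0,0,-0.1],[0.5,0.056,-0.055,0,0,0,-0.2],[0.5,0.084,-0.082,0,0,0,-0.3],[0.5,0.116,-0.111,0.01,0,0,-0.4],[0.5,0.116,-0.111,0.01,0,0,-0.436]]'
python3 - <<'E'
from h import *
plan((.149,.52,.12,138.3))
E
```

```text
clock: 42.8
tcp_pos: [0.4015, 0.1997, 0.3189]
tool_rot: [-0.001, 0.866, 0.499, -0.001]
contact_force: [0.4, -0.8, -0.9]
opening: 0.0468
grasp_force: 0.0
clock: 43.3
tcp_pos: [0.2997, 0.3265, 0.3073]
tool_rot: [-0.001, 0.736, 0.676, 0.001]
contact_force: [-0.2, -0.0, 0.2]
opening: 0.0463
grasp_force: 0.0
clock: 43.8
tcp_pos: [0.1997, 0.4523, 0.297]
tool_rot: [-0.001, 0.573, 0.82, 0.001]
contact_force: [0.1, -0.3, 0.7]
opening: 0.0461
grasp_force: 0.0
    [0.081, -0.024, 0.177] [0.0, -0.003, -0.492]
 ->  [0.149 0.52  0.12 ]
```

```bash
python3 -m inch '[[0.5,0.02,-0.006,0.02,0,0,-0.1],[0.5,0.04,-0.012,0.06,0,0,-0.2],[0.5,0.06,-0.018,0.1,0,-0.003,-0.3],[0.5,0.081,-0.024,0.14,0,-0.003,-0.4],[0.5,0.081,-0.024,0.17,0,-0.003,-0.492]]'
python3 -m inch '[[0.5,0,0,0,0,0,0],[0.5,0,0,0,0,0,0],[0.5,0,0,0,0,0,0],[0.5,0,0,0,0,0,0],[0.5,0,0,0,0,0,0]]'
python3 - <<'E'
from h import *
t=snap('top','t10')
plan((.1491,.52,.032,138.3))
E
```

```text
clock: 44.3
tcp_pos: [0.151, 0.5193, 0.1261]
tool_rot: [0.001, 0.357, 0.934, 0.0]
contact_force: [0.3, 0.1, -0.1]
opening: 0.0465
grasp_force: 0.0
clock: 44.8
tcp_pos: [0.153, 0.5185, 0.13]
tool_rot: [0.001, 0.36, 0.933, 0.001]
contact_force: [0.1, 0.6, -0.2]
opening: 0.0466
grasp_force: 0.0
    [0.004, -0.002, 0.098] [0.002, 0.0, -0.009]
 ->  [0.149 0.52  0.032]
```

```bash
python3 -m inch '[[0.5,0.004,-0.002,0.04,0,0,-0.009],[0.5,0.004,-0.002,0.08,0,0,-0.009],[0.5,0.004,-0.002,0.098,0,0,-0.009],[0.5,0.004,-0.002,0.098,0,0,-0.009],[0,0.004,-0.002,0.098,0,0,-0.009]]' 40
python3 -m inch '[[0,0,0,0,0,0,0],[0,0,0,0,0,0,0],[0,0,0,0,0,0,0],[0,0,0,0,0,0,0],[0,0,0,0,0,0,0]]' 40
python3 -m inch '[[0,0,0,-0.02,0,0,0],[0,0,0,-0.05,0,0,0],[0,0,0,-0.09,0,0,0],[0,0,0,-0.13,0,0,0],[0,0,0,-0.17,0,0,0]]'
python3 - <<'E'
from h import *
plan((.4015,.3292,.20,138.3),step=.17)
E
```

```text
clock: 45.35
tcp_pos: [0.1487, 0.5197, 0.0316]
tool_rot: [0.001, 0.356, 0.935, 0.001]
contact_force: [-0.2, 0.4, 0.7]
opening: 0.0423
grasp_force: 0.0
clock: 45.85
tcp_pos: [0.1486, 0.5197, 0.0312]
tool_rot: [0.001, 0.356, 0.935, 0.001]
contact_force: [0.5, 0.4, 4.6]
opening: 0.0116
grasp_force: 40.0
clock: 46.35
tcp_pos: [0.148, 0.5188, 0.2016]
tool_rot: [0.001, 0.356, 0.935, -0.0]
contact_force: [0.4, 1.5, -3.1]
opening: 0.0118
grasp_force: 40.0
    [-0.158, 0.013, 0.001] [-0.0, 0.001, 0.0]
    [-0.158, 0.013, 0.001] [-0.0, 0.001, 0.0]
 ->  [0.402 0.329 0.2  ]
```

```bash
python3 -m inch '[[0,-0.02,0,0,0,0,0],[0,-0.05,0.004,0,0,0,0],[0,-0.085,0.007,0,0,0,0],[0,-0.12,0.01,0,0,0,0],[0,-0.158,0.013,0,0,0,0]]'
python3 -m inch '[[0,-0.04,0.003,0,0,0,0],[0,-0.08,0.007,0,0,0,0],[0,-0.115,0.01,0,0,0,0],[0,-0.145,0.013,0,0,0,0],[0,-0.158,0.013,0,0,0,0]]'
python3 -m inch '[[0,0,0,0,0,0,0],[0,0,0,0,0,0,0],[0,0,0,0,0,0,0],[0,0,0,0,0,0,0],[0,0,0,0,0,0,0]]'
python3 - <<'E'
from h import *
plan((.4018,.3292,.131,138.3))
E
```

```text
clock: 46.85
tcp_pos: [0.2755, 0.423, 0.2002]
tool_rot: [0.0, 0.355, 0.935, -0.0]
contact_force: [0.2, 0.9, -3.2]
opening: 0.0115
grasp_force: 40.0
clock: 47.35
tcp_pos: [0.403, 0.3271, 0.2003]
tool_rot: [0.0, 0.357, 0.934, -0.0]
contact_force: [0.3, 0.3, -3.4]
opening: 0.0117
grasp_force: 40.0
clock: 47.85
tcp_pos: [0.4011, 0.3292, 0.201]
tool_rot: [0.001, 0.355, 0.935, 0.0]
contact_force: [-0.2, 0.1, -3.3]
opening: 0.0116
grasp_force: 40.0
    [-0.0, 0.0, 0.07] [0.001, 0.001, 0.002]
 ->  [0.402 0.329 0.131]
```

```bash
python3 -m inch '[[0,0,0,0.02,0,0,0],[0,0,0,0.04,0,0,0],[0,0,0,0.052,0,0,0],[0,0,0,0.056,0,0,0],[0,0,0,0.06,0,0,0]]'
python3 -m inch '[[0,0,0,0.002,0,0,0],[0,0,0,0.004,0,0,0],[0,0,0,0.006,0,0,0],[0,0,0,0.009,0,0,0],[0,0,0,0.009,0,0,0]]'
```

```text
clock: 48.35
tcp_pos: [0.4017, 0.3289, 0.1412]
tool_rot: [0.001, 0.356, 0.935, 0.0]
contact_force: [0.4, -0.4, -3.2]
opening: 0.0115
grasp_force: 40.0
clock: 48.85
tcp_pos: [0.4024, 0.3293, 0.1361]
tool_rot: [0.002, 0.356, 0.935, 0.002]
contact_force: [-10.0, -6.8, 35.3]
opening: 0.0115
grasp_force: 40.0
```

```bash
python3 - <<'E'
from h import *
o=manip.get_obs();T=q(o['tool_rot']);print('F tool',T.inv().apply(o['contact_force']).round(1),'M tool',T.inv().apply(o['moment']).round(2),T.as_matrix().round(4).tolist())
E
python3 -m inch '[[0,0,0,-0.004,0,0,0],[0,0,0,-0.009,0,0,0],[0,0,0,-0.014,0,0,0],[0,0,0,-0.02,0,0,0],[0,0,0,-0.02,0,0,0]]'
python3 -m inch '[[0,0,0,0,0,0,0],[0,0,0,0,0,0,0],[0,0,0,0,0,0,0],[0,0,0,0,0,0,0],[0,0,0,0,0,0,0]]'
python3 - <<'E'
from h import *
o=manip.get_obs();T=q(o['tool_rot']);print('F tool',T.inv().apply(o['contact_force']).round(1),'M tool',T.inv().apply(o['moment']).round(2),o['tcp_pos'])
c=snap('side','s11');t=snap('top','t11')
a=np.radians(48.3);bx=np.array([np.cos(a),np.sin(a),0]);by=np.array([-bx[1],bx[0],0]);B=np.array([.4018,.3292,0])
for n,im in(('side',c),('top',t)):
    print(n,'rim',proj(im,[B+sx*.093*bx+sy*.108*by+[0,0,.11] for sx,sy in((1,1),(1,-1),(-1,-1),(-1,1))]).round(1).tolist())
b=cv2.imread('pics/s11.png')[260:420,230:430];cv2.imwrite('pics/m11.png',cv2.resize(b,None,fx=3.7,fy=3.7,interpolation=cv2.INTER_CUBIC))
# bin from earlier open picture t9 (rim outline) : fit
c9=load('t9');h=cv2.cvtColor(c9['color'],cv2.COLOR_RGB2HSV);m=cv2.inRange(h,(50,50,15),(85,255,160))
n,l,s,ce=cv2.connectedComponentsWithStats(m);i=l[282,190];print(s[i],'exp',proj(c9,[B+sx*.093*bx+sy*.108*by+[0,0,.11] for sx,sy in((1,1),(1,-1),(-1,-1),(-1,1))]).round(1).tolist())
cn=max(cv2.findContours((l==i).astype(np.uint8),0,2)[0],key=cv2.contourArea)
print(cv2.approxPolyDP(cn,4,True)[:,0].tolist())
E
```

```text
F tool [  2.9 -11.6 -35.4] M tool [2.16 0.39 0.02] [[-0.7471, 0.6647, 0.0046], [0.6647, 0.7471, 0.0024], [-0.0018, 0.0048, -1.0]]
clock: 49.35
tcp_pos: [0.4018, 0.3289, 0.1526]
tool_rot: [0.001, 0.356, 0.935, 0.001]
contact_force: [0.2, 0.5, -3.8]
opening: 0.0119
grasp_force: 40.0
clock: 49.85
tcp_pos: [0.4016, 0.3287, 0.1518]
tool_rot: [0.001, 0.356, 0.935, 0.0]
contact_force: [0.0, 0.5, -3.0]
opening: 0.012
grasp_force: 40.0
F tool [0.3 0.4 3. ] M tool [-0.07 -0.11 -0.02] [0.40161276 0.32869659 0.15177367]
side rim [[318.8, 383.0], [260.6, 315.8], [323.4, 285.3], [385.2, 342.1]]
top rim [[120.8, 289.2], [174.5, 231.7], [222.7, 275.3], [169.3, 334.5]]
[     0      0    560    420 219243] exp [[120.8, 289.2], [174.5, 231.7], [222.7, 275.3], [169.3, 334.5]]
[[0, 0], [0, 196], [10, 202], [0, 216], [5, 225], [0, 226], [0, 419], [97, 419], [57, 380], [113, 320], [160, 364], [113, 419], [229, 419], [235, 413], [242, 419], [276, 419], [282, 402], [288, 409], [281, 400], [285, 392], [316, 391], [314, 397], [320, 401], [321, 390], [308, 385], [316, 388], [327, 366], [321, 367], [325, 371], [320, 381], [306, 377], [315, 380], [305, 387], [299, 364], [312, 364], [301, 364], [300, 352], [287, 347], [295, 343], [288, 342], [276, 385], [282, 396], [276, 407], [266, 409], [275, 409], [268, 419], [253, 406], [264, 408], [260, 398], [257, 405], [251, 397], [252, 371], [259, 370], [252, 367], [257, 359], [254, 338], [265, 357], [274, 352], [267, 351], [276, 339], [274, 322], [279, 315], [290, 312], [292, 320], [282, 319], [288, 323], [296, 320], [293, 313], [311, 313], [314, 305], [319, 306], [318, 314], [328, 310], [328, 320], [333, 321], [327, 322], [333, 324], [327, 340], [332, 336], [331, 362], [325, 361], [330, 372], [323, 390], [328, 392], [322, 400], [328, 397], [337, 419], [559, 419], [559, 0]]
```

The lid met resistance 5 mm early, on the bin's −x side. My last view is a composite: open bin (top, side), lid over the bin, and the hanging pan.

```bash
python3 - <<'E'
from h import *
def c(n,u,v,w,h): return cv2.resize(cv2.imread(f'pics/{n}.png')[v:v+h,u:u+w],(400,300),interpolation=cv2.INTER_CUBIC)
a=np.vstack([np.hstack([c('t9',105,225,133,100),c('s9',240,270,160,120)]),np.hstack([c('s11',230,240,200,150),c('s11',140,150,180,135)])])
cv2.imwrite('pics/m12.png',a)
E
```

```text
(no output)
```

View pics/m12.png

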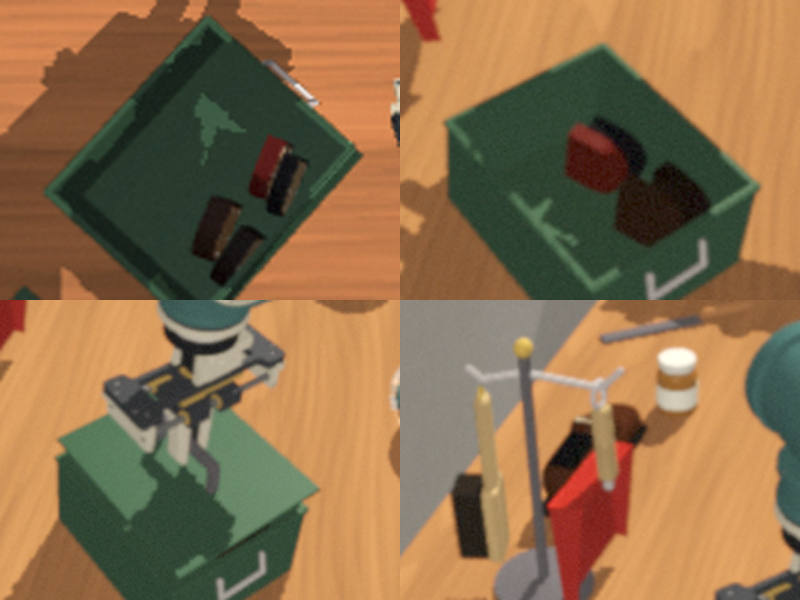

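Pan hangs correctly and all heels stand in the bin below the rim, so the lid itself is misaligned. I'll fit the rim edges at subpixel level.

```bash
cat > fit.py <<'E'
from h import *
from scipy.ndimage import map_coordinates
from scipy.optimize import least_squares
def edgepts(c,A,B,z,n=40,span=.018):
    "crossings of wood/green along outward normals to world edge A-B at height z -> world pts"
    im=c['color'].astype(float);s=(im[...,0]-im[...,1])/(im[...,0]+im[...,1]+8);d=(B-A)/np.linalg.norm(B-A);nr=np.array([d[1],-d[0],0]);out=[]
    t=np.linspace(-span,span,61)
    for f in np.linspace(.1,.9,n):
        P=A+f*(B-A)+t[:,None]*nr;uv=proj(c,P);v=map_coordinates(s,[uv[:,1],uv[:,0]],order=1,mode='nearest')
        g=np.abs(np.gradient(cv2.GaussianBlur(v[:,None],(1,9),0)[:,0]));k=g.argmax()
        if abs(v[-8:].mean()-v[:8].mean())>.12: out.append(P[k])
    return np.array(out)
def fit(c,cx,cy,yaw,hx,hy,z,sides):
    a=np.radians(yaw);x=np.array([np.cos(a),np.sin(a),0]);y=np.array([-x[1],x[0],0]);C=np.array([cx,cy,z]);D=[]
    S={'+x':(1,1,1,-1),'-x':(-1,-1,-1,1),'+y':(-1,1,1,1),'-y':(1,-1,-1,-1)}
    for k in sides:
        p=S[k];E=edgepts(c,C+p[0]*hx*x+p[1]*hy*y,C+p[2]*hx*x+p[3]*hy*y,z)
        if len(E): D.append((k,E))
    def res(q_):
        a=q_[2];x=np.array([np.cos(a),np.sin(a)]);y=np.array([-x[1],x[0]]);r=[]
        for k,E in D:
            e=E[:,:2]-q_[:2];r.append((e@(x if k[1]=='x' else y))*(1 if k[0]=='+' else -1)-(hx if k[1]=='x' else hy))
        return np.concatenate(r)
    o=least_squares(res,[cx,cy,a],loss='soft_l1',f_scale=.0015)
    return o.x[:2].round(4),np.degrees(o.x[2]).round(2),{k:(len(E)) for k,E in D},np.round(np.abs(res(o.x)).mean()*1000,2)
E
python3 - <<'E'
from fit import *
for n in('t9','t8'):
  for s in(['+x','+y'],['+x'],['+y']): print(n,'bin',s,fit(load(n),.402,.329,48.3,.093,.108,.11,s))
print('lid0',fit(load('top0'),.402,.329,48.3,.098,.113,.115,['+x','+y']),fit(load('top0'),.402,.329,48.3,.098,.113,.115,['+x','+y','-x','-y']))
print('lid9',fit(load('t9'),.149,.52,48.3,.098,.113,.015,['+x','+y','-y']))
print('lid now',fit(load('t11'),.4018,.3292,48.3,.098,.113,.136,['+x','+y','-y']))
E
```

```text
t9 bin ['+x', '+y'] (array([0.4042, 0.3353]), np.float64(48.54), {'+x': 40, '+y': 40}, np.float64(0.25))
t9 bin ['+x'] (array([0.4234, 0.3183]), np.float64(48.6), {'+x': 40}, np.float64(0.2))
t9 bin ['+y'] (array([0.4007, 0.3312]), np.float64(48.45), {'+y': 40}, np.float64(0.26))
t8 bin ['+x', '+y'] (array([0.4042, 0.3349]), np.float64(48.7), {'+x': 40, '+y': 40}, np.float64(0.27))
t8 bin ['+x'] (array([0.4682, 0.2789]), np.float64(48.83), {'+x': 40}, np.float64(0.24))
t8 bin ['+y'] (array([0.393 , 0.3222]), np.float64(48.52), {'+y': 40}, np.float64(0.25))
lid0 (array([0.4047, 0.3307]), np.float64(48.58), {'+x': 40, '+y': 40}, np.float64(0.26)) (array([0.4023, 0.3292]), np.float64(48.52), {'+x': 40, '+y': 40, '-x': 40, '-y': 40}, np.float64(1.84))
lid9 (array([0.1483, 0.5187]), np.float64(48.45), {'+x': 40, '+y': 40, '-y': 40}, np.float64(0.82))
lid now (array([0.3994, 0.3262]), np.float64(48.15), {'+x': 11, '-y': 40}, np.float64(1.11))
```

The bin is about 3.5 mm in +x and 2–3 mm in +y (bin axes) from where I lowered the lid. That fits the −x contact and the side force at the first grasp. Shift and retry.

```bash
python3 -m inch '[[0,0.002,0.004,0,0,0,-0.003],[0,0.002,0.004,0.003,0,0,-0.003],[0,0.002,0.004,0.006,0,0,-0.003],[0,0.002,0.004,0.009,0,0,-0.003],[0,0.002,0.004,0.011,0,0,-0.003]]'
python3 -m inch '[[0,0,0,0.002,0,0,0],[0,0,0,0.004,0,0,0],[0,0,0,0.006,0,0,0],[0,0,0,0.007,0,0,0],[0,0,0,0.007,0,0,0]]'
python3 - <<'E'
from h import *
o=manip.get_obs();T=q(o['tool_rot']);print('F tool',T.inv().apply(o['contact_force']).round(1),'M tool',T.inv().apply(o['moment']).round(2),o['tcp_pos'])
E
```

```text
clock: 50.45
tcp_pos: [0.4027, 0.3329, 0.1404]
tool_rot: [0.001, 0.354, 0.935, 0.0]
contact_force: [0.1, 0.5, -4.3]
opening: 0.0117
grasp_force: 40.0
clock: 50.95
tcp_pos: [0.4029, 0.3331, 0.1339]
tool_rot: [0.001, 0.354, 0.935, 0.0]
contact_force: [0.4, 0.5, -2.6]
opening: 0.0116
grasp_force: 40.0
F tool [0.  0.7 2.6] M tool [-0.21 -0.1   0.05] [0.40287977 0.33305483 0.13388648]
```

```bash
python3 -m inch '[[0,0,0,0.001,0,0,0],[0,0,0,0.002,0,0,0],[0,0,0,0.003,0,0,0],[0,0,0,0.003,0,0,0],[0,0,0,0.003,0,0,0]]'
python3 - <<'E'
from h import *
o=manip.get_obs();T=q(o['tool_rot']);print('F tool',T.inv().apply(o['contact_force']).round(1),'M tool',T.inv().apply(o['moment']).round(2),o['tcp_pos'])
E
```

```text
clock: 51.45
tcp_pos: [0.4029, 0.3331, 0.131]
tool_rot: [0.001, 0.354, 0.935, 0.0]
contact_force: [-0.7, -0.9, -0.4]
opening: 0.0115
grasp_force: 40.0
F tool [-0.1 -1.2  0.4] M tool [-0.34 -0.15 -0.02] [0.40293111 0.33310786 0.13101519]
```

The lid is seated (TCP at 0.131, weight off the wrist). Release and retreat.

```bash
python3 -m inch '[[0,0,0,0,0,0,0],[0.5,0,0,0,0,0,0],[0.5,0,0,0,0,0,0],[0.5,0,0,0,0,0,0],[0.5,0,0,0,0,0,0]]'
python3 -m inch '[[0.5,0,0,-0.02,0,0,0],[0.5,0,0,-0.06,0,0,0],[0.5,0,0,-0.1,0,0,0],[0.5,0,0,-0.14,0,0,0],[0.5,0,0,-0.18,0,0,0]]'
python3 -m inch '[[0.5,0.04,-0.02,0,0,0,0],[0.5,0.08,-0.04,0,0,0,0],[0.5,0.12,-0.05,0,0,0,0],[0.5,0.16,-0.06,0,0,0,0],[0.5,0.2,-0.06,0,0,0,0]]'
python3 -m inch '[[0.5,0.04,0,0,0,0,0],[0.5,0.08,0,0,0,0,0],[0.5,0.12,0,0,0,0,0],[0.5,0.12,0,0,0,0,0],[0.5,0.12,0,0,0,0,0]]'
python3 - <<'E'
from fit import *
c=snap('top','t13');s=snap('side','s13');s2=snap('side','s14')
print('lid',fit(c,.403,.333,48.3,.098,.113,.115,['+x','+y']),fit(c,.403,.333,48.3,.098,.113,.115,['+x','+y','-x','-y']))
def red(c):
    h=cv2.cvtColor(c['color'],cv2.COLOR_RGB2HSV);m=cv2.inRange(h,(0,170,90),(6,255,255))|cv2.inRange(h,(174,170,90),(180,255,255))
    n,l,s,ce=cv2.connectedComponentsWithStats(m);return [(s[i].tolist(),ce[i].round(1).tolist()) for i in range(1,n) if s[i][4]>300]
print(red(load('s11')),red(s),red(s2),red(c))
E
```

```text
clock: 51.95
tcp_pos: [0.4029, 0.333, 0.1309]
tool_rot: [0.001, 0.354, 0.935, 0.0]
contact_force: [-0.0, 0.6, 0.3]
opening: 0.0387
grasp_force: 0.0
clock: 52.45
tcp_pos: [0.4024, 0.3329, 0.3126]
tool_rot: [0.001, 0.354, 0.935, 0.0]
contact_force: [0.2, -0.3, -0.5]
opening: 0.0464
grasp_force: 0.0
clock: 52.95
tcp_pos: [0.2112, 0.4207, 0.3113]
tool_rot: [0.001, 0.354, 0.935, 0.001]
contact_force: [0.9, 0.6, 0.4]
opening: 0.0464
grasp_force: 0.0
clock: 53.45
tcp_pos: [0.1227, 0.5002, 0.3103]
tool_rot: [0.001, 0.353, 0.935, -0.0]
contact_force: [-0.5, -0.6, -0.3]
opening: 0.0466
grasp_force: 0.0
lid (array([0.4027, 0.3305]), np.float64(48.46), {'+x': 40, '+y': 40}, np.float64(0.28)) (array([0.4008, 0.3296]), np.float64(48.44), {'+x': 40, '+y': 40, '-x': 40, '-y': 40}, np.float64(1.37))
[([206, 213, 39, 74, 1415], [224.2, 247.1])] [([207, 212, 40, 75, 1436], [225.7, 246.7])] [([208, 212, 39, 75, 1444], [226.8, 246.7])] [([255, 167, 25, 19, 349], [266.9, 174.8])]
```

Lid is seated square (yaw 48.4° vs bin 48.5°, flat at full depth). Wait for the pan's sway to die down, then check.

```bash
python3 -m inch '[[0.5,0,0,0,0,0,0],[0.5,0,0,0,0,0,0],[0.5,0,0,0,0,0,0],[0.5,0,0,0,0,0,0],[0.5,0,0,0,0,0,0]]' >/dev/null
python3 -m inch '[[0.5,0,0,0,0,0,0],[0.5,0,0,0,0,0,0],[0.5,0,0,0,0,0,0],[0.5,0,0,0,0,0,0],[0.5,0,0,0,0,0,0]]' >/dev/null
python3 -m inch '[[0.5,0,0,0,0,0,0],[0.5,0,0,0,0,0,0],[0.5,0,0,0,0,0,0],[0.5,0,0,0,0,0,0],[0.5,0,0,0,0,0,0]]' >/dev/null
python3 -m inch '[[0.5,0,0,0,0,0,0],[0.5,0,0,0,0,0,0],[0.5,0,0,0,0,0,0],[0.5,0,0,0,0,0,0],[0.5,0,0,0,0,0,0]]' >/dev/null
python3 -m inch '[[0.5,0,0,0,0,0,0],[0.5,0,0,0,0,0,0],[0.5,0,0,0,0,0,0],[0.5,0,0,0,0,0,0],[0.5,0,0,0,0,0,0]]' >/dev/null
python3 -m inch '[[0.5,0,0,0,0,0,0],[0.5,0,0,0,0,0,0],[0.5,0,0,0,0,0,0],[0.5,0,0,0,0,0,0],[0.5,0,0,0,0,0,0]]' >/dev/null
python3 -m inch '[[0.5,0,0,0,0,0,0],[0.5,0,0,0,0,0,0],[0.5,0,0,0,0,0,0],[0.5,0,0,0,0,0,0],[0.5,0,0,0,0,0,0]]' >/dev/null
python3 -m inch '[[0.5,0,0,0,0,0,0],[0.5,0,0,0,0,0,0],[0.5,0,0,0,0,0,0],[0.5,0,0,0,0,0,0],[0.5,0,0,0,0,0,0]]' >/dev/null
python3 - <<'E'
from fit import *
def red(c):
    h=cv2.cvtColor(c['color'],cv2.COLOR_RGB2HSV);m=cv2.inRange(h,(0,170,90),(6,255,255))|cv2.inRange(h,(174,170,90),(180,255,255))
    n,l,s,ce=cv2.connectedComponentsWithStats(m);i=1+s[1:,4].argmax();return s[i].tolist(),ce[i].round(1).tolist()
for k in range(14): print(red(manip.capture('side')))
c=manip.capture('top');print('lid',fit(c,.403,.333,48.3,.098,.113,.115,['+x','+y']),manip.get_obs()['clock'])
E
```

```text
([210, 213, 39, 75, 1541], [230.1, 247.9])
([210, 213, 38, 75, 1507], [229.3, 247.8])
([210, 213, 38, 75, 1508], [228.9, 247.6])
([209, 213, 39, 75, 1484], [228.4, 247.7])
([209, 213, 39, 75, 1478], [228.5, 247.6])
([209, 212, 39, 76, 1489], [228.6, 247.5])
([210, 212, 38, 76, 1513], [229.2, 247.4])
([210, 212, 39, 76, 1501], [229.5, 247.6])
([210, 213, 39, 75, 1528], [230.3, 247.6])
([211, 212, 39, 76, 1542], [230.9, 247.8])
([211, 213, 40, 75, 1557], [231.3, 248.0])
([211, 213, 40, 75, 1571], [231.7, 248.0])
([211, 213, 40, 75, 1573], [231.8, 248.1])
([211, 213, 40, 75, 1574], [231.8, 248.0])
lid (array([0.4027, 0.3305]), np.float64(48.44), {'+x': 40, '+y': 40}, np.float64(0.27)) 58.35
```

```bash
python3 -c "
from plant import manip
print(manip.hand_in())"
```

```text
the job is handed in; nothing more can be done
None
```

I handed the job in at about 58 s, and my last checks showed all four heels in the bin, the pan hanging nose down on the front hook, the lid seated square, and the jar, spool and shoe untouched; no verdict came back, and the wrist force briefly read about 55 N (limit 120) as the hand backed off the released pan.

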